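# Fill the window pot and show it to the camera

## Robot

A 7-joint arm with a two-finger parallel gripper is mounted at the origin on the work surface. World frame = base frame: x ahead of the robot, y to its left, z up, the work surface at z = 0. Lengths are in mm, angles in rad, forces in N, time in s.
With the tool pointing down it reaches from about 350 to 900 mm from the base axis. Payload 8.1 kg.
Tool frame: the origin (TCP) lies at the very end of the fingers, on their centre line; the grasp point (between the pads) lies 19 mm behind it; z points along the fingers, y is the direction in which the jaws open and shut (so a half turn about z gives the same grasp; the last joint's range is limited). The gripper opens to 92 mm and grips with 3 to 60 N. Pads are 19 mm wide; open, the fingers measure 130 mm over their backs; the gripper's body (75 mm by 190 mm) begins 47 mm behind the grasp point.
Start: joints at [-1.414, 0.434, 0.025, 1.573, -0.012, 1.134, -0.075], TCP at [160.582, 604.032, 226.742] pointing down, gripper open.
Joint ranges: [-2.62, 2.62], [-0.44, 2.09], [-1.27, 1.32], [0.08, 2.57], [-1.32, 4.46], [0.12, 2], [-2.74, 2.74]. Speed limits (rad/s): [2.22, 2.22, 3.01, 3.01, 3.14, 3.14, 3.14].

## Interface

Orientations are given as a unit quaternion [w, x, y, z].
In Python, from plant import sensors, grab_frame, camera_info, bot, search_frame, regions_of, place_of gives the robot as it stands.
- The arm moves only by the tool servo_tool, never from a script. Its argument "steps" is one flat list of numbers, 7 for each row, row after row: the shift along the tool's x, y, z in cm, then the turn, a rotation vector about the tool's x, y, z in rad, then the finger opening in cm, from 0 to 9.18. A call has 1 to 20 rows; each row shifts and turns the pose as measured when the row begins, along the tool's axes as they then stand; what a row does not reach is not made up. A row lasts 1/12 s, in which the tool goes at most 41.7 mm and 7.16 degrees, less where a joint would pass 70% of its speed; a pose out of reach is approached as far as the arm can. A call with a gripper value outside its range is refused whole. The fingers move at their own pace and stop on an object; "force" is the grip in N (left out, the last holds). Time passes only in rows, so rows that do not move let the fingers close. It gives the time, the measured TCP pose, the force and the opening at its end, in the units of the state.
- sensors.read_state(): the state, without advancing time (a new reading comes with each control period).
- grab_frame(name): name is "side" or "top"; returns the picture (480x640x3 uint8, red, green, blue); there is no depth.
- camera_info(name): a dict with "intrinsics" (3x3 intrinsics, pixels), "k1" (the pictures are not rectified: a ray, as slopes to the right and down, at radius r is drawn at 1 + k1 r^2 times it, then the intrinsics apply), "xyz" and "rotation" of the camera in the world. Camera axes: x right, y up, looking along -z (the intrinsics and any distortion apply to the point x, -y, -z); pixel columns grow to the right and rows downward; lengths in mm; the calibration is good to about 2 mm. A picture is of the moment at which its call begins. camera_info takes no time and is no camera call.
- bot.hand_in(): hands the job in, once; it reports no verdict.
Trained networks look in the newest picture that a camera, given by its name, has taken for a name from the list of things; names that differ only in an ending like _2 or _b are one class to them, and where a whole thing is asked for, a point or a joint stands for the part that bears it (a point fixed in the world has none). Each returns a list of dicts, best first, with "p" (0 to 1); they miss things now and then, are a little off and sometimes report something else, mostly with a low value. They report only what shows in the picture. A call takes as long as a camera call. They do not tell look-alikes from the thing itself.
- search_frame(camera, query): "at" ([x, y, z] in mm, in the coordinates of the camera as it stood for that picture, good to about 4 mm: the middle of the surface that is visible of it).
- regions_of(camera, query): "region" (480x640 bool, what is visible of it).
- place_of(camera, query): "at" ([x, y, z] in mm, in the coordinates of the camera as it stood for that picture, good to about 4 mm: a listed point, or the origin of a listed thing).
The state is a dict: "clock": time; "joint_pos": joint angles; "dq": joint speeds; "joint_torque": joint torques, N m; "tcp_pos": TCP position; "tool_rot": TCP orientation; "wrist_force": force on the tool from outside, world axes, zero at the start; "torque": the same for the moment, N m; "grip_width": opening from 0.0 (shut) to 1.0 (fully open).
Only numpy, scipy, OpenCV 4.12 (cv2) and the standard library are available. Lean on these libraries where they do the work, as an engineer would, in place of code of your own. Each camera call takes 0.05 s, during which the arm holds its last target.

## Task

Pour the clay pebbles from the white measuring cup into the empty square pot while it stands in its carrier (one stray pebble does not matter), then stand the cup upright on the bench and let go of it. Then lift the pot out and hold it still in the air in front of the inspection camera: upright, its clear window squarely facing the lens, the middle of the window level with and centred on the lens, about 12 cm from the glass. Finish while holding it there, and leave the little seedling between the cup, pot and camera where it stands.

Things in the scene. Friction and masses are not known exactly. Their poses are not given: they have to be found in the camera images.
- pot: the pot to fill: an empty, open, square black plastic pot, 62 x 62 mm outside, 80 mm tall, side walls 3 mm, floor 4 mm, about 90 g. Origin at the centre of its underside, z up. Its +x side has a clear window (the other three are black) and, at the top of that side, a flat label lip 46 mm wide standing out 14 mm and 4 mm thick. The two y sides are plain and flat: grip it across those. It stands loosely in the carrier, its underside 4 mm above the bench; lift it straight up
- pot_window (a point): the centre of the outer face of the pot's clear window, 31 mm in pot +x from the pot's axis and 42 mm above its underside; axes as the pot's
- pot_mid (a point): the point on the pot's axis 42 mm above its underside; axes as the pot's
- pot_in (a point): the point on the pot's axis 30 mm above its underside, the middle of the space where the pebbles come to lie
- pot_mouth (a point): the centre of the pot's open mouth, level with its rim (80 mm above its underside; opening 56 x 56 mm)
- carrier: the fixed low aluminium carrier under the pot: a 100 x 100 x 4 mm plate with a square locating frame, 74 mm outside, 10 mm tall, around the pot's foot (2 mm play each side). Origin at the centre of its underside, on the bench
- cup: the measuring cup: a plain round open white plastic cup, 58 mm across at the foot, 66 mm at the rim, 85 mm tall, wall 3 mm, floor 4 mm, no handle, about 80 g plus its pebbles, standing on the bench on the other side of the robot's middle line from the pot. Origin at the centre of its underside, z up
- cup_rim (a point): the centre of the cup's mouth, level with its rim
- cam_lens (a point): the centre of the camera lens's front glass. The camera is a grey 55 x 62 x 62 mm block with a black lens barrel 48 mm across, on a fixed stand at the back of the bench (round foot 110 mm across, post 16 mm thick, 326 mm tall, 62 mm behind the glass), at a different height each time (0.22 to 0.26 m). It looks level along its own -x; y is to its side, z up
- cam_view (a point): the viewing point: 120 mm straight in front of the lens glass, on the lens's axis (same axes as cam_lens; +x points from here to the lens)
- seedling_a: bystander, between the cup, the pot and the camera: round black pot 62 mm across, 68 mm tall, with a seedling, 125 mm tall in all, loose; origin at the centre of its underside
- pebble0: one of the six loose clay pebbles in the cup: rounded, 21 x 16 x 16 mm, 10 g, lying two layers deep (about 33 mm) in it; they roll out when the cup is tipped 15 to 25 degrees past level (if they wedge, rock the cup back and tip again). Origin at its centre
- pebble1: one of the six loose clay pebbles in the cup: rounded, 21 x 16 x 16 mm, 10 g, lying two layers deep (about 33 mm) in it; they roll out when the cup is tipped 15 to 25 degrees past level (if they wedge, rock the cup back and tip again). Origin at its centre
- pebble2: one of the six loose clay pebbles in the cup: rounded, 21 x 16 x 16 mm, 10 g, lying two layers deep (about 33 mm) in it; they roll out when the cup is tipped 15 to 25 degrees past level (if they wedge, rock the cup back and tip again). Origin at its centre
- pebble3: one of the six loose clay pebbles in the cup: rounded, 21 x 16 x 16 mm, 10 g, lying two layers deep (about 33 mm) in it; they roll out when the cup is tipped 15 to 25 degrees past level (if they wedge, rock the cup back and tip again). Origin at its centre
- pebble4: one of the six loose clay pebbles in the cup: rounded, 21 x 16 x 16 mm, 10 g, lying two layers deep (about 33 mm) in it; they roll out when the cup is tipped 15 to 25 degrees past level (if they wedge, rock the cup back and tip again). Origin at its centre
- pebble5: one of the six loose clay pebbles in the cup: rounded, 21 x 16 x 16 mm, 10 g, lying two layers deep (about 33 mm) in it; they roll out when the cup is tipped 15 to 25 degrees past level (if they wedge, rock the cup back and tip again). Origin at its centre
There are look-alikes about, which are no part of the job. Of the things that look like the carrier, the smaller one is meant. What is shaped like the pot but orange is not meant.

How it is judged:
By the outcome, as a careful person would: the job done as asked, in the order asked, and still so for the second after the job is handed in, while the arm keeps its last pose, push and grip.
It also fails if it takes over 70 s, if anything falls off the work surface, if the arm or the gripper's body presses on something with over 40 N, if the wrist force passes 120 N, or if a joint passes its speed limit or range.

## Working session

There is one attempt and no reset: what is moved stays moved. The work goes in short steps, Python scripts to look and compute and a tool call to move; the robot and the scene stay as the last step left them, time stands still between calls to the robot, and variables do not carry over. Pictures are saved under pics/ and viewed, and the job is handed in when it is done.

Besides the shell and the picture viewer there is one more tool, called after "Call:" as a command line: name --argument value ..., lists and objects as JSON in quotes. servo_tool: Moves the arm, as the interface text tells. Its arguments: {"type":"object","properties":{"steps":{"type":"array"},"force":{"type":"number"}},"required":["steps"]}

```bash
mkdir -p pics; ls; python3 - <<'E'
from plant import *
import cv2
for n in ("side","top"):
    f=grab_frame(n); cv2.imwrite(f"pics/{n}0.png",f[:,:,::-1]); 
    c=camera_info(n); print(n,c)
s=sensors.read_state(); print(s)
E
```

```text
pics
side {'intrinsics': array([[616.91575564,   0.        , 307.94316546],
       [  0.        , 616.91575564, 236.41423922],
       [  0.        ,   0.        ,   1.        ]]), 'k1': -0.1435809087887194, 'xyz': array([526.59436039, 653.60272087, 931.91154418]), 'rotation': array([-0.02207649, -0.01575538,  0.35297921,  0.93523798])}
top {'intrinsics': array([[450.30531409,   0.        , 315.4096828 ],
       [  0.        , 450.30531409, 241.72990157],
       [  0.        ,   0.        ,   1.        ]]), 'k1': -0.020216793422969493, 'xyz': array([428.01395916, -27.6028903 , 870.27847342]), 'rotation': array([ 0.70515281,  0.05517619, -0.06623204, -0.70379572])}
{'clock': 0.1, 'joint_pos': array([-1.41361695,  0.43512932,  0.02497053,  1.57397821, -0.01162431,
        1.13402328, -0.07508356]), 'dq': array([-7.53695251e-04, -2.23677564e-03, -3.40953466e-04, -4.50852415e-03,
        3.76159259e-05, -5.81091435e-04, -2.65906419e-03]), 'joint_torque': array([ 3.79429024e-03, -6.69128036e+01,  9.88271087e-01, -3.15144145e+01,
       -6.05973601e-02,  3.74936115e-02,  6.79178083e-05]), 'tcp_pos': array([160.46673127, 603.58023147, 226.04910953]), 'tool_rot': array([-3.88042663e-05,  1.29554574e-01,  9.91572048e-01, -6.95437007e-04]), 'wrist_force': array([-0.6961505 ,  0.70367514,  0.11556083]), 'torque': array([ 0.00672449, -0.0539916 , -0.01822254]), 'grip_width': 0.9970343532915129}
```

View pics/side0.png

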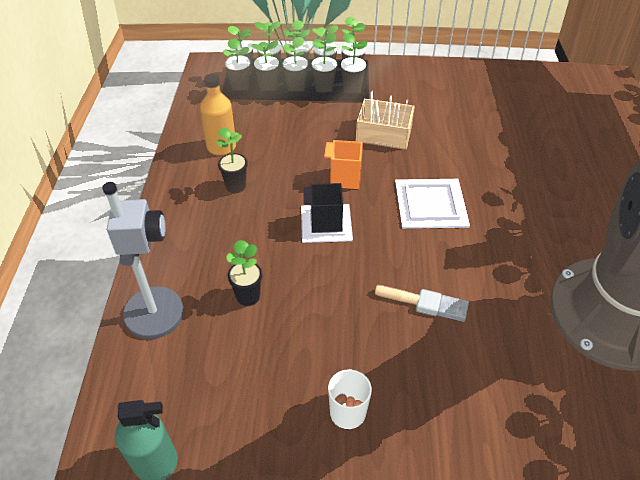

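View pics/top0.png

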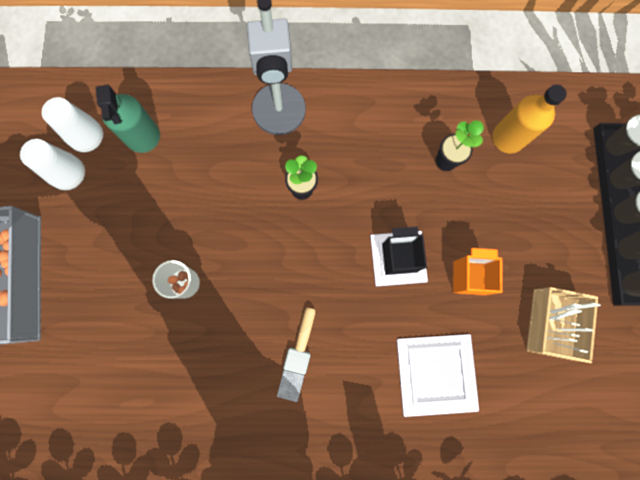

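```bash
cat > h.py <<'E'
from plant import *
import numpy as np, cv2
from scipy.spatial.transform import Rotation as R
def rot(q): q=np.asarray(q); return R.from_quat([q[1],q[2],q[3],q[0]])
def cam2w(n,p):
    c=camera_info(n); return rot(c["rotation"]).apply(p)+c["xyz"]
def w2px(n,P):
    c=camera_info(n); p=rot(c["rotation"]).inv().apply(np.atleast_2d(P)-c["xyz"])
    s=np.c_[p[:,0]/-p[:,2],-p[:,1]/-p[:,2]]; r2=(s**2).sum(1,keepdims=True); s=s*(1+c["k1"]*r2)
    K=c["intrinsics"]; return np.c_[s[:,0]*K[0,0]+K[0,2],s[:,1]*K[1,1]+K[1,2]]
def ray(n,px):
    c=camera_info(n);K=c["intrinsics"]; d=np.array([(px[0]-K[0,2])/K[0,0],(px[1]-K[1,2])/K[1,1]])
    s=d.copy()
    for _ in range(20): s=d/(1+c["k1"]*(s@s))
    return c["xyz"],rot(c["rotation"]).apply([s[0],-s[1],-1])
def atz(n,px,z):
    o,d=ray(n,px); return o+d*(z-o[2])/d[2]
E
python3 - <<'E'
from h import *
np.set_printoptions(precision=1,suppress=True)
for n in ("side","top"):
    for q in ("pot","pot_mouth","pot_window","carrier","cup","cup_rim","cam_lens","cam_view","seedling_a"):
        try:
            for r in place_of(n,q)[:4]: 
                w=cam2w(n,r["at"]); print(n,q,round(r["p"],2),w,w2px(n,w)[0])
        except Exception as e: print(n,q,e)
E
```

```text
side pot 0.85 [ 549.3 -208.1    3.6] [325.2 220.2]
side pot 0.74 [ 508.9 -336.8    4. ] [345.6 177.6]
side pot_mouth 0.77 [ 550.7 -207.5   82.3] [324.8 193. ]
side pot_mouth 0.66 [ 509.  -340.    80.8] [346.7 149.9]
side pot_window 0.74 [ 539.2 -340.1   39.6] [332.  164.1]
side pot_window 0.57 [ 579.8 -200.1   46.3] [309.9 208.1]
side carrier 0.88 [ 329.4 -269.8    0.5] [429.8 203. ]
side carrier 0.8 [ 548.1 -206.6   -2.2] [325.7 222.7]
side carrier 0.55 [ 548.7 -202.1   33.5] [325.5 212.3]
side carrier 0.36 [498.2 210.1  -3.5] [347.6 412.2]
side cup 0.78 [502.5 211.7  -1.8] [345.  412.5]
side cup_rim 0.95 [500.4 211.   85.6] [348.3 387.1]
side cam_lens 0.64 [791.9  34.6 234.8] [163.4 229. ]
side seedling_a 0.63 [686.5 -14.8   2.1] [248.  294.7]
side seedling_a 0.52 [ 546.3 -203.8   45.6] [326.8 207.5]
top pot 0.91 [ 510.3 -337.9   -2.1] [467.1 277.1]
top pot 0.89 [ 545.9 -206.9    1.2] [400.2 258.7]
top pot_mouth 0.83 [ 512.8 -339.8   75.8] [483.2 271.6]
top pot_mouth 0.67 [ 545.5 -204.7   82.1] [408.1 252.8]
top pot_window 0.92 [ 576.6 -196.3   43.7] [398.6 239.3]
top pot_window 0.89 [ 538.5 -345.8   40.6] [478.3 259.9]
top carrier 0.91 [ 326.6 -272.3   -5.3] [437.4 374.2]
top carrier 0.71 [500.6 213.1  84. ] [170.3 277.4]
top carrier 0.58 [487.7 220.5  13.5] [177.2 287.6]
top cup 0.84 [499.1 211.1   3. ] [184.  282.1]
top cup 0.68 [ 546.3 -204.    82.5] [407.8 252.3]
top cup_rim 0.86 [501.8 213.9  86.6] [169.4 276.6]
top cam_lens 0.64 [797.   26.4 231.1] [274.   76.7]
top seedling_a 0.82 [687.2 -16.6  -1.9] [303.2 188.8]
```

```bash
python3 - <<'E'
from h import *
t=grab_frame("top"); s=grab_frame("side")
a=cv2.resize(t[0:140,210:340],None,fx=4,fy=4,interpolation=cv2.INTER_CUBIC)
b=cv2.resize(t[215:300,350:510],None,fx=4.5,fy=4.5,interpolation=cv2.INTER_CUBIC)
c=cv2.resize(s[170:345,90:200],None,fx=3.4,fy=3.4,interpolation=cv2.INTER_CUBIC)
d=cv2.resize(s[130:250,290:380],None,fx=5,fy=5,interpolation=cv2.INTER_CUBIC)
for n,i in zip("abcd",(a,b,c,d)): cv2.imwrite(f"pics/c_{n}.png",i[:,:,::-1]); print(n,i.shape)
for q in ("cam_lens","pot"):
  for n in ("top","side"):
    for r in regions_of(n,q)[:3]:
      m=r["region"].astype(np.uint8); ys,xs=np.nonzero(m); print(n,q,r["p"],xs.min(),xs.max(),ys.min(),ys.max(),xs.mean(),ys.mean())
E
```

```text
a (560, 520, 3)
b (382, 720, 3)
c (595, 374, 3)
d (600, 450, 3)
top cam_lens 0.84 246 291 18 83 269.73772504091653 50.35679214402619
side cam_lens 0.59 107 166 199 266 134.96185489902768 230.00411368735976
top pot 0.83 453 502 248 294 478.2770167427702 272.8528665651953
top pot 0.75 382 426 226 273 404.2698324022346 251.09050279329608
side pot 0.82 303 342 183 232 324.53179890975167 206.58752271350696
side pot 0.69 325 361 140 188 344.2747875354108 162.1487252124646
```

View pics/c_a.png

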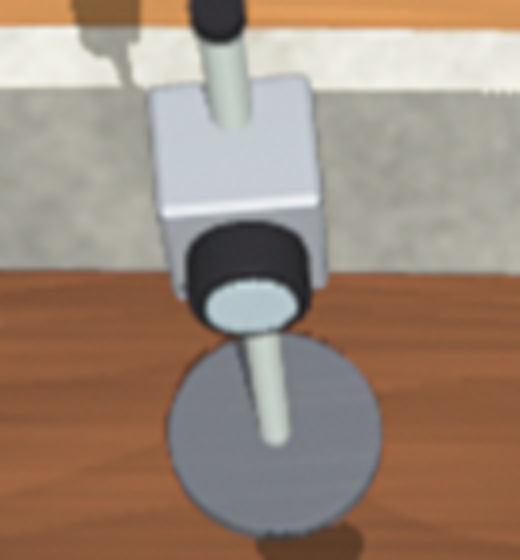

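View pics/c_b.png

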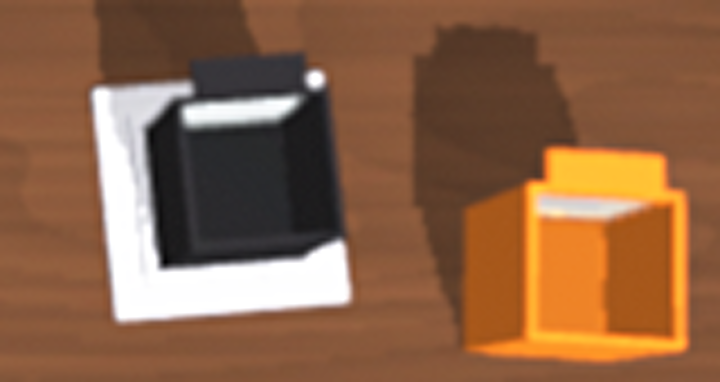

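View pics/c_c.png

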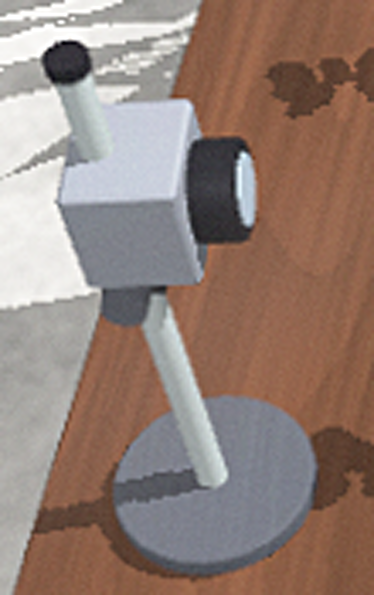

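View pics/c_d.png

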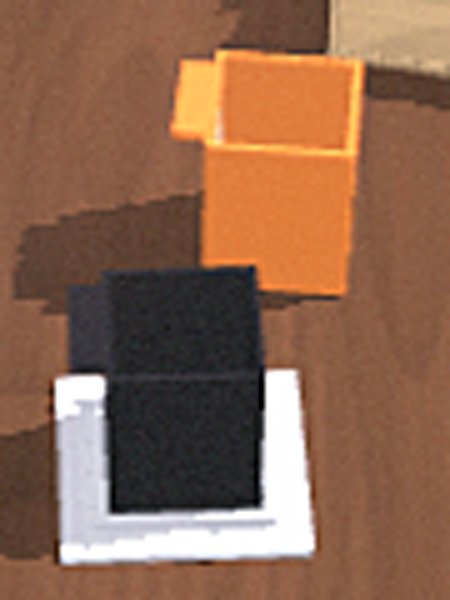

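```bash
cat >> h.py <<'E'
def tri(pa,pb):
    o1,d1=ray("top",pa); o2,d2=ray("side",pb)
    A=np.c_[d1,-d2]; t=np.linalg.lstsq(A,o2-o1,rcond=None)[0]
    p,q=o1+d1*t[0],o2+d2*t[1]; return (p+q)/2,np.linalg.norm(p-q)
E
python3 - <<'E'
from h import *
np.set_printoptions(precision=1,suppress=True)
B=lambda x,y:(350+x/4.5-.4,215+y/4.5-.4); A=lambda x,y:(210+x/4-.4,y/4-.4); C=lambda x,y:(90+x/3.4-.35,170+y/3.4-.35); D=lambda x,y:(290+x/5-.4,130+y/5-.4)
print("lens",tri(A(251,305),C(246,190)))
print("foot",tri(A(275,436),C(214,480)))
print("foot top z0",atz("top",A(275,438),6),atz("side",C(214,480),6))
print("post top",tri(A(217,18),C(68,60)))
z=265
ps=[atz("top",A(*p),z) for p in ((148,90),(312,78),(163,216),(320,204))]
e=ps[0]-ps[1]; f=ps[2]-ps[3]; 
for v in (e,f): print("cam y dir yaw",np.linalg.norm(v),np.degrees(np.arctan2(-v[0],v[1])))
for v in (ps[0]-ps[2],ps[1]-ps[3]): print("cam x dir yaw",np.linalg.norm(v),np.degrees(np.arctan2(v[1],v[0])))
print("ctr",np.mean(ps,0))
c=[atz("top",B(*p),4) for p in ((93,88),(115,321),(350,300))]
v=c[0]-c[1];print("carrier x",np.linalg.norm(v),np.degrees(np.arctan2(v[1],v[0])))
v=c[1]-c[2];print("carrier y",np.linalg.norm(v),np.degrees(np.arctan2(-v[0],v[1])))
print("carrier ctr",(c[0]+c[2])/2)
v=[atz("top",B(*p),80) for p in ((193,62),(302,55),(180,99),(325,90),(345,237),(190,245))]
w=v[0]-v[1];print("lip y",np.linalg.norm(w),np.degrees(np.arctan2(-w[0],w[1])))
# side carrier
d=[atz("side",D(*p),4) for p in ((55,378),(62,560),(315,550),(297,370))]
for i,j in ((0,3),(1,2)):
  v=d[i]-d[j]; print("side car x",np.linalg.norm(v),np.degrees(np.arctan2(v[1],v[0])))
for i,j in ((1,0),(2,3)):
  v=d[i]-d[j]; print("side car y",np.linalg.norm(v),np.degrees(np.arctan2(-v[0],v[1])))
print(np.mean(d,0))
d=[atz("side",D(*p),80) for p in ((107,379),(262,378),(105,268),(255,267))]
v=d[0]-d[1]; print("pot x",np.linalg.norm(v),np.degrees(np.arctan2(v[1],v[0])),np.mean(d,0))
v=d[0]-d[2]; print("pot y",np.linalg.norm(v),np.degrees(np.arctan2(-v[0],v[1])))
v=d[1]-d[3]; print("pot y",np.linalg.norm(v),np.degrees(np.arctan2(-v[0],v[1])))
E
```

```text
lens (array([795.3,  28.5, 236.1]), np.float64(0.2894149925791597))
foot (array([855.6,  34.9,   8.3]), np.float64(2.170654313384776))
foot top z0 [854.4  35.2   6. ] [857.5  32.9   6. ]
post top (array([854.8,  34.4, 321.3]), np.float64(2.602244577068879))
cam y dir yaw 61.466452489224 5.251188405360321
cam y dir yaw 58.007013637826084 5.333083404351957
cam x dir yaw 52.38516972865021 7.726635660697289
cam x dir yaw 52.26707996346801 3.9390001014793254
ctr [842.9  32.8 265. ]
carrier x 101.70506905404102 4.169995726385313
carrier y 101.9117710825249 5.127716857257557
carrier ctr [ 547.7 -203.3    4. ]
lip y 43.977774188594964 3.955572689849779
side car x 101.81597357082042 4.904696367935838
side car x 100.98386678554418 5.305197414437711
side car y 101.19589546662279 5.037115280946315
side car y 100.49154283674679 4.562204598908544
[ 547.4 -202.8    4. ]
pot x 59.70711930114094 2.7803355785936197 [ 548.1 -207.3   80. ]
pot y 61.796422205757914 3.5527016134945653
pot y 61.798006129335704 3.457257323977544
```

Black pot, top view (404,251), stands in the small plate (400,258). The orange pot at (478,273) and the larger plate at (437,374) are the look-alikes, and the crops confirm this. I'll move toward the cup and log poses so I can identify the arm's geometry.

Call:
servo_tool --steps '[-3,-2,0,0,0,0,9.1,-3,-2,0,0,0,0,9.1,-3,-2,0,0,0,0,9.1,-3,-2,0,0,0,0,9.1,-3,-2,0,0,0,0,9.1]' --force 15

```text
clock: 1.72
tcp_pos: [275.1, 471.8, 225.1]
tool_rot: [-0.002, 0.121, 0.993, 0.002]
wrist_force: [0.7, -0.5, -0.1]
grip_width: 0.993
```

```bash
cat > log.py <<'E'
from h import *
import json,sys
np.set_printoptions(precision=3,suppress=True)
s=sensors.read_state(); json.dump([list(map(float,s["joint_pos"])),list(map(float,s["tcp_pos"])),list(map(float,s["tool_rot"]))],open("log.jsonl","a")); open("log.jsonl","a").write("\n")
print(s["clock"],s["joint_pos"],s["tcp_pos"],s["grip_width"],s["wrist_force"]); print(rot(s["tool_rot"]).as_matrix())
E
cat > log.jsonl <<'E'
[[-1.41361695,0.43512932,0.02497053,1.57397821,-0.01162431,1.13402328,-0.07508356],[160.46673127,603.58023147,226.04910953],[-3.88042663e-05,0.129554574,0.991572048,-0.000695437007]]
E
python3 log.py
```

```text
1.7167 [-1.182  0.307  0.058  1.773 -0.026  1.06   0.213] [275.088 471.826 225.138] 0.993328650530265 [ 0.724 -0.511 -0.095]
[[-0.97   0.241 -0.004]
 [ 0.241  0.97   0.004]
 [ 0.005  0.003 -1.   ]]
```

Call:
servo_tool --steps '[0,-2,0,0,0.12,0,9.1,0,-2,0,0,0.12,0,9.1,0,-2,0,0,0.12,0,9.1,0,-2,0,0,0.12,0,9.1]'

```text
clock: 2.05
tcp_pos: [257.1, 393.3, 229.4]
tool_rot: [-0.242, 0.114, 0.963, 0.038]
wrist_force: [-0.3, -0.2, -1.3]
grip_width: 0.991
```

```bash
python3 log.py
```

```text
2.05 [-0.794  0.352  0.02   1.815 -0.453  1.27   0.763] [257.129 393.307 229.377] 0.9913827829205499 [-0.255 -0.189 -1.286]
[[-0.857  0.237 -0.457]
 [ 0.2    0.971  0.128]
 [ 0.475  0.018 -0.88 ]]
```

Call:
servo_tool --steps '[0,0,0,0.12,0,0,9.1,0,0,0,0.12,0,0,9.1,0,0,0,0.12,0,0,9.1,0,0,0,0.12,0,0,9.1]'

```text
clock: 2.38
tcp_pos: [271.5, 374.9, 230.3]
tool_rot: [-0.269, 0.071, 0.941, -0.195]
wrist_force: [-0.3, 0.4, -0.1]
grip_width: 0.992
```

```bash
python3 log.py
```

```text
2.3833 [-0.919  0.592  0.043  1.508 -0.226  1.691  0.593] [271.51  374.889 230.345] 0.9918564339368615 [-0.286  0.429 -0.078]
[[-0.845  0.029 -0.534]
 [ 0.239  0.914 -0.329]
 [ 0.478 -0.405 -0.779]]
```

Call:
servo_tool --steps '[0,0,0,0,0,0.12,9.1,-2,0,0,0,0,0.12,9.1,-2,0,0,0,0,0.12,9.1,-2,0,0,0,0,0.12,9.1]'

```text
clock: 2.72
tcp_pos: [317.1, 354.4, 204.1]
tool_rot: [-0.214, 0.291, 0.895, -0.261]
wrist_force: [1.3, 0.5, -0.6]
grip_width: 0.993
```

```bash
python3 log.py
```

```text
2.7167 [-0.943  0.657  0.19   1.482 -0.231  1.698  0.245] [317.127 354.372 204.111] 0.9932754867379363 [ 1.333  0.508 -0.622]
[[-0.739  0.409 -0.534]
 [ 0.633  0.694 -0.343]
 [ 0.23  -0.592 -0.772]]
```

```bash
cat > kin.py <<'E'
import numpy as np, json, itertools
from scipy.spatial.transform import Rotation as R
from scipy.optimize import least_squares
L=[json.loads(l) for l in open("log.jsonl") if l.strip()]
Q=np.array([l[0] for l in L]);P=np.array([l[1] for l in L]);W=R.from_quat(np.array([[l[2][1],l[2][2],l[2][3],l[2][0]] for l in L]))
ax="zyzyzyz"
def chain(q,s,off):
    r=[]; cur=R.identity()
    for i in range(7):
        cur=cur*R.from_euler(ax[i],s[i]*q[i]+off[i]); r.append(cur)
    return r
def fk(q,s,off,p):
    r=chain(q,s,off); x=np.array(p[0],float)
    for i in range(7): x=x+r[i].apply(p[i+1])
    return x,r[-1]
if __name__=="__main__":
    res=[]
    for s in itertools.product((1,-1),repeat=7):
        if s[1]<0: continue
        def f(v):
            off=[v[0],0,0,0,0,0,v[1]]
            return np.concatenate([(chain(q,s,off)[-1].inv()*w).as_rotvec() for q,w in zip(Q,W)])
        for a0 in(0,1.5,3,-1.5):
            b=least_squares(f,[a0,0]); b2=least_squares(f,[a0,1.6])
            for k in(b,b2): res.append((k.cost,s,k.x))
    res.sort(key=lambda t:t[0])
    for r in res[:4]: print(r)
E
python3 kin.py
```

```text
(np.float64(1.9393431243614455e-17), (-1, 1, -1, 1, -1, 1, -1), array([2.66037664e-10, 1.57079633e+00]))
(np.float64(1.9393431410498682e-17), (-1, 1, -1, 1, -1, 1, -1), array([6.28318531, 1.57079633]))
(np.float64(1.939343144349495e-17), (-1, 1, -1, 1, -1, 1, -1), array([2.66037818e-10, 1.57079633e+00]))
(np.float64(1.939343165729493e-17), (-1, 1, -1, 1, -1, 1, -1), array([2.66043538e-10, 1.57079633e+00]))
```

```bash
cat > fitp.py <<'E'
from kin import *
s=(-1,1,-1,1,-1,1,-1); off=[0,0,0,0,0,0,np.pi/2]
idx=[0,2,3,4,5,6]
def cols(ids):
    A=[]
    for q in Q:
        r=chain(q,s,off); A.append(np.hstack([r[i].as_matrix() for i in ids]))
    return np.vstack(A)
for ids in ([0,2,4,6],[0,2,4,5],[0,1,2,3,4,5]):
    A=cols(ids); x,_,rk,sv=np.linalg.lstsq(A,P.ravel(),rcond=1e-6); print(ids,rk,A.shape,x.round(2).reshape(-1,3),np.abs(A@x-P.ravel()).max(),sv.min())
E
python3 fitp.py
```

```text
[0, 2, 4, 6] 12 (15, 12) [[-0.0000e+00 -3.6400e+01  2.7210e+02]
 [ 0.0000e+00 -1.6600e+01  5.5756e+02]
 [ 0.0000e+00 -3.5000e-01  4.2768e+02]
 [-0.0000e+00 -0.0000e+00  3.7037e+02]] 4.650422056329262e-07 0.023938077162585062
[0, 2, 4, 5] 11 (15, 12) [[ 0.0000e+00 -3.6400e+01  2.7210e+02]
 [ 0.0000e+00 -1.6600e+01  5.5756e+02]
 [-0.0000e+00 -1.8000e-01  4.2768e+02]
 [ 0.0000e+00 -1.8000e-01  3.7037e+02]] 7.66060622936493e-07 2.1397791680073132e-16
[0, 1, 2, 3, 4, 5] 13 (15, 18) [[-0.0000e+00 -1.8200e+01  2.7210e+02]
 [-0.0000e+00 -1.8200e+01  2.7878e+02]
 [ 0.0000e+00 -8.3000e+00  2.7878e+02]
 [-0.0000e+00 -8.3000e+00  2.1384e+02]
 [-0.0000e+00 -1.8000e-01  2.1384e+02]
 [ 0.0000e+00 -1.8000e-01  3.7037e+02]] 7.02129341334512e-07 2.7606176120645125e-16
```

```bash
cat > arm.py <<'E'
import numpy as np
from scipy.spatial.transform import Rotation as R
from scipy.optimize import least_squares
lo=np.array([-2.62,-.44,-1.27,.08,-1.32,.12,-2.74]);hi=np.array([2.62,2.09,1.32,2.57,4.46,2,2.74])
S=np.array([-1,1,-1,1,-1,1,-1.]);OFF=np.array([0,0,0,0,0,0,np.pi/2]);AX="zyzyzyz"
PP=[np.array([0,-36.4,272.1]),np.zeros(3),np.array([0,-16.6,557.56]),np.zeros(3),np.array([0,-.35,427.68]),np.zeros(3),np.array([0,0,370.37])]
def fkm(q):
    a=S*q+OFF; c,s=np.cos(a),np.sin(a); M=np.eye(3);x=np.zeros(3);pts=[]
    for i in range(7):
        if AX[i]=="z": m=np.array([[c[i],-s[i],0],[s[i],c[i],0],[0,0,1]])
        else: m=np.array([[c[i],0,s[i]],[0,1,0],[-s[i],0,c[i]]])
        M=M@m; x=x+M@PP[i]; pts.append(x)
    return x,M,pts
mid=(lo+hi)/2
def ik(p,M,q0,w=0.0,ref=None,marg=.05):
    ref=q0 if ref is None else ref
    def f(q):
        x,m,_=fkm(q)
        return np.concatenate([(x-p)/100,0.5*np.concatenate([np.cross(m[:,i],M[:,i]) for i in range(3)]) , [1-np.trace(m.T@M)/3], w*(q-ref)])
    r=least_squares(f,np.clip(q0,lo+marg+1e-3,hi-marg-1e-3),bounds=(lo+marg,hi-marg),xtol=1e-10,ftol=1e-10)
    x,m,_=fkm(r.x); return r.x,np.linalg.norm(x-p),np.arccos(np.clip((np.trace(m.T@M)-1)/2,-1,1))
E
cat > search.py <<'E'
from arm import *
rng=np.random.default_rng(0)
cup=np.array([501,212,0.]);pot=np.array([547.5,-205.5,84.])
h=55.
def tool0(al,be):
    t=np.array([np.cos(al)*np.cos(be),np.sin(al)*np.cos(be),-np.sin(be)]); y=np.array([-np.sin(al),np.cos(al),0]); return np.c_[np.cross(y,t),y,t]
def grip(al,be): # tcp rel to cup origin, M
    M=tool0(al,be); return np.array([0,0,h])+M[:,2]*19,M
if __name__=="__main__":
    qs=np.array([-.94,.6,.1,1.5,-.2,1.5,.2])
    out=[]
    for be in np.radians([5,15,25]):
        for al in np.radians(np.arange(-120,121,20)):
            p,M=grip(al,be)
            best=None
            for sg in(1,-1):
                Ms=M*np.array([sg,sg,1])
                for k in range(6):
                    q0=qs if k==0 else rng.uniform(lo+.2,hi-.2)
                    q,e,a=ik(cup+p,Ms,q0,w=0.0)
                    if e<1 and a<.01:
                        m=np.min(np.minimum(q-lo,hi-q)); el=fkm(q)[2]
                        if el[4][2]<60: continue
                        if best is None or m>best[0]: best=(m,sg,q,el[4])
            if best: print(round(np.degrees(be)),round(np.degrees(al)),best[1],round(best[0],2),best[2].round(2),best[3].round())
E
time python3 search.py
```

```text
5 -100 -1 0.23 [-1.24  1.46  0.83  1.27  0.12  1.77  2.45] [562. 557.  86.]
5 -80 1 0.38 [-1.19  1.25  0.35  1.51  0.59  1.62 -1.06] [440. 557.  86.]
5 -60 1 0.73 [-1.42  1.23  0.49  1.79  0.72  1.27 -1.13] [326. 515.  86.]
5 -40 1 0.52 [-1.29  1.13  0.14  2.05  1.21  1.35 -1.57] [233. 437.  86.]
5 -20 1 0.27 [-1.08  1.17 -0.17  2.3   1.61  1.66 -1.89] [172. 332.  86.]
5 60 -1 0.15 [ 0.68  1.34 -0.65  2.34  4.31  0.96  2.18] [326. -91.  86.]
5 80 1 0.1 [ 0.76  1.32 -0.76  2.08 -1.22  0.75 -1.68] [ 440. -133.   86.]
5 100 -1 0.23 [ 0.81  1.49 -1.04  1.79 -0.35  0.86  0.64] [ 562. -133.   86.]
5 120 -1 0.42 [ 0.55  1.39 -0.85  1.51 -0.39  1.3   0.69] [676. -91.  86.]
15 -120 -1 0.05 [-1.04  1.4   0.79  1.13 -0.06  1.95  2.34] [671. 506. 146.]
15 -100 1 0.34 [-1.23  1.34  0.79  1.34  0.09  1.66 -0.73] [560. 546. 146.]
15 -80 1 0.57 [-1.26  1.18  0.5   1.57  0.46  1.43 -0.95] [442. 546. 146.]
15 -60 1 0.73 [-1.28  1.07  0.3   1.83  0.82  1.27 -1.19] [331. 506. 146.]
15 -40 -1 0.49 [-1.05  1.   -0.15  2.08  1.31  1.45  1.6 ] [241. 430. 146.]
15 -20 1 0.23 [-0.81  1.09 -0.49  2.33  1.7   1
[... 429 characters left out ...]
1   0.27  1.39  0.37  1.64 -1.07] [556. 526. 203.]
25 -80 1 0.57 [-1.08  1.01  0.21  1.62  0.59  1.43 -1.09] [446. 526. 203.]
25 -60 1 0.7 [-1.15  0.94  0.15  1.87  0.87  1.23 -1.2 ] [342. 488. 203.]
25 -40 -1 0.46 [-0.87  0.91 -0.34  2.11  1.35  1.43  1.67] [257. 417. 203.]
25 -20 -1 0.2 [-0.91  0.9  -0.31  2.37  1.7   1.38  1.5 ] [202. 321. 203.]
25 60 -1 0.1 [ 0.81  1.22 -1.04  2.4   3.55  0.46  2.64] [342. -64. 203.]
25 80 -1 0.23 [ 0.78  1.14 -0.94  2.15 -1.09  0.35  1.13] [ 446. -102.  203.]
25 100 -1 0.58 [ 0.55  1.04 -0.67  1.9  -0.74  0.82  0.89] [ 556. -102.  203.]
25 120 -1 0.75 [ 0.34  1.05 -0.52  1.65 -0.57  1.19  0.85] [660. -64. 203.]
real	0m55.208s
user	0m52.961s
sys	0m0.176s
```

```bash
cat > pour.py <<'E'
from search import *
def pourpose(al,be,sg,psi,th,back=8,zz=96,pot=pot,h=55.):
    p_,M=grip(al,be); M=M*np.array([sg,sg,1])
    p=np.array([np.cos(psi),np.sin(psi),0]); Rt=R.from_rotvec(th*np.array([-p[1],p[0],0])).as_matrix()
    L=np.array([pot[0],pot[1],zz])-back*p
    o=L-Rt@(33*p+np.array([0,0,85.]))
    return o+Rt@p_,Rt@M,o
g=np.stack(np.meshgrid(np.linspace(-37.5,37.5,7),np.linspace(-95,95,15),-66-np.linspace(0,130,9),indexing="ij"),-1).reshape(-1,3)
f=np.stack(np.meshgrid(np.linspace(-10,10,3),np.r_[np.linspace(-65,-33,5),np.linspace(33,65,5)],-np.linspace(0,66,9),indexing="ij"),-1).reshape(-1,3)
TP=np.r_[g,f]
def boxd(pts,c,half):
    d=np.maximum(np.abs(pts-c)-half,0); return np.linalg.norm(d,axis=1).min()
def clear(tcp,M):
    w=tcp+TP@M.T
    d1=boxd(w,np.array([547.5+3,-205.5,42]),np.array([40,33,42])); d2=boxd(w,np.array([547.5,-205.5,7]),np.array([52,52,7]))
    d3=boxd(w,np.array([510,-339,40]),np.array([45,33,40])); d4=boxd(w,np.array([687,-15,62]),np.array([33,33,63]))
    return min(d1,d2),d3,d4,w[:,2].min()
if __name__=="__main__":
    rng=np.random.default_rng(1)
    res=[]
    for be in np.radians([15]):
      for sg in (1,-1):
       p,M=grip(np.radians(-60),be); qg,e,a=ik(cup+p,M*np.array([sg,sg,1]),np.array([-1.28,1.07,.3,1.83,.82,1.27,-1.19+(0 if sg==1 else 3.14)]))
       print(sg,qg.round(2),e,a)
       for al in np.radians([-120,-100,-80,-60,-40]):
        for dpsi in np.radians([60,90,120,-60,-90,-120]):
          tcp,Mf,o=pourpose(al,be,sg,al+dpsi,np.radians(112))
          # path: lift, swing, tilt
          q=qg.copy(); ok=True; mm=9
          psi=al+dpsi
          N=24
          t0,M0,o0=pourpose(al,be,sg,psi,0)
          # upright stage pose located so that origin = o final offset
          for k in range(1,N+1):
            u=k/N; aa=np.radians(-60)+(al-np.radians(-60))*u
            oo=cup*(1-u)+u*o; oo=np.array([oo[0],oo[1],130.])
            pp,MM=grip(aa,be); q,e,a=ik(oo+pp,MM*np.array([sg,sg,1]),q,w=.01)
            if e>2 or a>.02: ok=False;break
            mm=min(mm,np.min(np.minimum(q-lo,hi-q)))
          if not ok: continue
          for k in range(1,N+1):
            u=k/N; tt,MM,ot=pourpose(al,be,sg,psi,np.radians(112)*u)
            dz=max(0,130-o[2])*(1-u); tt=tt-ot+o+np.array([0,0,dz]); q,e,a=ik(tt,MM,q,w=.01)
            if e>2 or a>.02: ok=False;break
            mm=min(mm,np.min(np.minimum(q-lo,hi-q)))
          if not ok: print(sg,np.degrees([al,dpsi]).round(),"tilt fail",k);continue
          res.append((mm,sg,round(np.degrees(al)),round(np.degrees(dpsi)),[int(c) for c in clear(tcp,Mf)],q.round(2)))
    for r in sorted(res,key=lambda r:-r[0])[:25]: print(r)
E
time python3 pour.py
```

```text
1 [-1.28  1.07  0.3   1.83  0.82  1.27 -1.19] 1.803131940126782e-11 2.1073424255447017e-08
1 [-120.   60.] tilt fail 20
1 [-120.  -60.] tilt fail 22
1 [-120. -120.] tilt fail 24
1 [-100.  -60.] tilt fail 20
1 [-80. -60.] tilt fail 21
1 [-80. -90.] tilt fail 16
1 [-60. -60.] tilt fail 18
1 [-60. -90.] tilt fail 15
1 [ -60. -120.] tilt fail 14
1 [-40. -90.] tilt fail 6
1 [ -40. -120.] tilt fail 10
-1 [-1.28  1.07  0.3   1.83  0.82  1.27  1.95] 2.013940475365506e-11 0.0
-1 [-120.   60.] tilt fail 11
-1 [-120.   90.] tilt fail 9
-1 [-120.  120.] tilt fail 10
-1 [-120. -120.] tilt fail 24
-1 [-100.   60.] tilt fail 11
-1 [-100.   90.] tilt fail 11
-1 [-100.  120.] tilt fail 15
-1 [-80.  60.] tilt fail 10
-1 [-80.  90.] tilt fail 12
-1 [-80. 120.] tilt fail 22
-1 [-80. -60.] tilt fail 21
-1 [-60.  60.] tilt fail 9
-1 [-60.  90.] tilt fail 14
-1 [-60. -60.] tilt fail 18
-1 [-40. -90.] tilt fail 6
(np.float64(0.39189435759645996), -1, -80, -120, [0, 43, 13, -43], array([-0.73,  1.7 ,  0.89,  1.54,  0.69,  1.53,  0.39]))
(np.float64(0.3663296109537133), 1, -100, 120, [0, 42, 108, -43], array(
[... 2232 characters left out ...]
.97,  1.55,  0.62,  1.47, -2.69]))
(np.float64(0.050000000000000266), 1, -60, 90, [0, 56, 119, 19], array([-0.22,  1.1 , -0.21,  2.16,  1.5 ,  1.85,  0.25]))
(np.float64(0.050000000000000266), 1, -60, 120, [0, 25, 174, -43], array([-0.72,  1.9 ,  0.63,  2.29,  1.59,  1.59, -0.84]))
(np.float64(0.050000000000000266), 1, -40, -60, [4, 92, 146, 59], array([ 1.57,  1.17, -1.22,  2.37,  3.4 ,  0.41, -2.6 ]))
(np.float64(0.050000000000000266), -1, -60, 120, [0, 25, 174, -43], array([-0.72,  1.9 ,  0.63,  2.29,  1.59,  1.59,  2.3 ]))
(np.float64(0.050000000000000266), -1, -60, -90, [0, 105, 93, 19], array([-0.35,  1.18,  0.02,  2.43,  1.92,  1.83, -0.81]))
real	1m33.377s
user	1m32.292s
sys	0m0.199s
```

```bash
sed -i 's/np.linspace(-65,-33,5),np.linspace(33,65,5)/np.linspace(-52,-33,4),np.linspace(33,52,4)/' pour.py
cat > pour2.py <<'E'
from pour import *
import sys
res=[]
ZZ=104
for bed in (15,25):
  be=np.radians(bed)
  for sg in (1,-1):
   for alg in (-80,-60,-40):
    p,M=grip(np.radians(alg),be); qg,e,a=ik(cup+p,M*np.array([sg,sg,1]),np.array([-1.28,1.07,.3,1.83,.82,1.27,-1.19+(0 if sg==1 else 3.14)]),w=.003)
    if e>1: continue
    for ald in (-120,-90,-60,-30,0):
     for dp in (-90,-60,-30,0,30,60,90):
      al=np.radians(ald);psi=al+np.radians(dp)
      tcp,Mf,o=pourpose(al,be,sg,psi,np.radians(112),zz=ZZ)
      cl=clear(tcp,Mf)
      if min(cl[0],cl[1],cl[2])<5 or cl[3]<10: continue
      q=qg.copy(); ok=True; mm=9; N=12
      for k in range(1,N+1):
        u=k/N; aa=np.radians(alg)+(al-np.radians(alg))*u
        oo=cup*(1-u)+u*o; oo[2]=150
        pp,MM=grip(aa,be); q,e,a=ik(oo+pp,MM*np.array([sg,sg,1]),q,w=.01)
        if e>2 or a>.02: ok=False;break
        mm=min(mm,np.min(np.minimum(q-lo,hi-q)))
      if not ok: continue
      for k in range(1,N+1):
        u=k/N; tt,MM,ot=pourpose(al,be,sg,psi,np.radians(112)*u,zz=ZZ)
        dz=max(0,150-o[2])*(1-u); tt=tt-ot+o+np.array([0,0,dz]); q,e,a=ik(tt,MM,q,w=.01)
        if e>2 or a>.02: ok=False;break
        mm=min(mm,np.min(np.minimum(q-lo,hi-q)))
      if not ok: continue
      res.append((round(mm,2),bed,sg,alg,ald,dp,[int(c) for c in cl],qg.round(2),q.round(2)))
for r in sorted(res,key=lambda r:-r[0])[:20]: print(r)
E
time python3 pour2.py
```

```text
(np.float64(0.6), 15, 1, -60, -90, 0, [40, 104, 127, 124], array([-1.28,  1.07,  0.3 ,  1.83,  0.82,  1.27, -1.19]), array([ 0.57,  0.68, -0.05,  1.61, -0.54,  1.27,  0.81]))
(np.float64(0.6), 25, 1, -60, -90, 0, [41, 95, 126, 125], array([-1.23,  0.95,  0.26,  1.88,  0.81,  1.17, -1.15]), array([ 0.64,  0.76, -0.07,  1.55, -0.62,  1.39,  0.88]))
(np.float64(0.46), 25, 1, -80, -90, 0, [41, 95, 126, 125], array([-1.11,  1.02,  0.26,  1.62,  0.56,  1.41, -1.06]), array([ 0.66,  0.77, -0.09,  1.55, -0.61,  1.39,  0.86]))
(np.float64(0.43), 25, 1, -40, -90, 0, [41, 95, 126, 125], array([-1.31,  0.9 ,  0.25,  2.14,  1.19,  0.99, -1.38]), array([ 0.64,  0.76, -0.07,  1.55, -0.62,  1.39,  0.88]))
(np.float64(0.42), 15, 1, -40, -90, 0, [40, 104, 127, 124], array([-1.38,  1.03,  0.28,  2.11,  1.17,  1.09, -1.46]), array([ 0.57,  0.68, -0.05,  1.61, -0.54,  1.27,  0.81]))
(np.float64(0.41), 25, 1, -40, -120, 0, [41, 84, 147, 125], array([-1.31,  0.9 ,  0.25,  2.14,  1.19,  0.99, -1.38]), array([ 0.74,  0.63, -0.1 ,  1.84, -0.91,  1.04,  0.77]))
(np.float64(0.4), 25, 1, -80, -120, 0, [41, 84, 1
[... 1761 characters left out ...]
 77, 141, 103], array([-1.23,  0.95,  0.26,  1.88,  0.81,  1.17, -1.15]), array([ 1.27,  0.83, -0.81,  1.87, -0.58,  0.78,  1.1 ]))
(np.float64(0.16), 25, 1, -40, -60, -30, [21, 77, 141, 103], array([-1.31,  0.9 ,  0.25,  2.14,  1.19,  0.99, -1.38]), array([ 1.27,  0.83, -0.8 ,  1.87, -0.59,  0.79,  1.11]))
(np.float64(0.15), 25, 1, -80, -60, 0, [42, 73, 126, 125], array([-1.11,  1.02,  0.26,  1.62,  0.56,  1.41, -1.06]), array([ 0.49,  0.87, -0.01,  1.31, -0.4 ,  1.68,  1.11]))
(np.float64(0.15), 25, 1, -60, -60, 0, [42, 73, 126, 125], array([-1.23,  0.95,  0.26,  1.88,  0.81,  1.17, -1.15]), array([ 0.47,  0.87,  0.01,  1.31, -0.41,  1.69,  1.12]))
real	4m5.447s
user	3m57.292s
sys	0m0.234s
```

```bash
cat > plan.py <<'E'
from h import *
from arm import fkm,ik,lo,hi
import search
np.set_printoptions(precision=3,suppress=True)
def cur():
    s=sensors.read_state(); return np.array(s["tcp_pos"]),rot(s["tool_rot"]).as_matrix(),s
def rows(p0,M0,p1,M1,vmax=3.6,wmax=.118,n=None):
    w=R.from_matrix(M0.T@M1).as_rotvec(); d=M0.T@(np.asarray(p1)-p0)/10
    if n is None: n=int(np.ceil(max(np.linalg.norm(w)/wmax,np.linalg.norm(d)/vmax,1)))
    r=R.from_rotvec(w/n).as_matrix(); S=sum(np.linalg.matrix_power(r,k) for k in range(n))
    dd=np.linalg.solve(S,d)
    return n,dd,w/n
def show(p1,M1,n=None,vmax=3.6,wmax=.118):
    p0,M0,s=cur(); n,d,w=rows(p0,M0,p1,M1,n=n,vmax=vmax,wmax=wmax)
    d=d.round(2);w=w.round(3)
    print("t",round(s["clock"],2),"n",n,"row",[float(v) for v in np.r_[d,w]],"| grip",round(s["grip_width"],3),"F",np.array(s["wrist_force"]).round(1))
    q=np.array(s["joint_pos"]); p,M=p0,M0; path=[p.round()]
    r=R.from_rotvec(w).as_matrix(); mm=9
    for k in range(n):
        p=p+M@d*10; M=M@r; q,e,a=ik(p,M,q,w=.01,marg=.01); path.append(p.round()); mm=min(mm,np.min(np.minimum(q-lo,hi-q)))
        if e>2: print("unreach",k,e,a)
    print("err now: pos",(np.asarray(p1)-p0).round(1),"rotdeg",np.degrees(R.from_matrix(M0.T@M1).magnitude()).round(2))
    print("end q",q.round(2),"marg",mm.round(2),"path",[list(map(int,x)) for x in path[::max(1,n//4)]])
def tool(al,be): return search.tool0(np.radians(al),np.radians(be))
cup=np.array([501.,212,0])
def gp(al,be,back=0,h=55,cup=cup):
    M=tool(al,be); return cup+[0,0,h]+M[:,2]*(19-back),M
E
python3 - <<'E'
from plan import *
show([430,340,190],tool(-60,20))
E
```

```text
t 2.72 n 13 row [-0.69, 0.65, 0.18, -0.027, -0.097, 0.06] | grip 0.993 F [ 1.3  0.5 -0.6]
err now: pos [112.9 -14.4 -14.1] rotdeg 87.37
end q [-1.62  0.92  0.59  1.64  0.51  1.47 -0.8 ] marg 0.35 path [[317, 354, 204], [339, 352, 186], [366, 348, 176], [395, 344, 176], [422, 340, 185]]
```

Call:
servo_tool --steps '[-0.69,0.65,0.18,-0.027,-0.097,0.06,9.1,-0.69,0.65,0.18,-0.027,-0.097,0.06,9.1,-0.69,0.65,0.18,-0.027,-0.097,0.06,9.1,-0.69,0.65,0.18,-0.027,-0.097,0.06,9.1,-0.69,0.65,0.18,-0.027,-0.097,0.06,9.1,-0.69,0.65,0.18,-0.027,-0.097,0.06,9.1,-0.69,0.65,0.18,-0.027,-0.097,0.06,9.1,-0.69,0.65,0.18,-0.027,-0.097,0.06,9.1,-0.69,0.65,0.18,-0.027,-0.097,0.06,9.1,-0.69,0.65,0.18,-0.027,-0.097,0.06,9.1,-0.69,0.65,0.18,-0.027,-0.097,0.06,9.1,-0.69,0.65,0.18,-0.027,-0.097,0.06,9.1,-0.69,0.65,0.18,-0.027,-0.097,0.06,9.1]'

```text
clock: 3.8
tcp_pos: [443.2, 339.5, 196.0]
tool_rot: [0.523, 0.421, 0.686, -0.28]
wrist_force: [-0.1, -0.4, -1.1]
grip_width: 0.988
```

```bash
python3 log.py; python3 - <<'E'
from plan import *
p,M=gp(-60,20,120); show(p,M,vmax=3)
E
```

```text
3.8 [-1.62   0.951  0.614  1.628  0.532  1.473 -0.838] [443.199 339.511 196.024] 0.9883583228682636 [-0.072 -0.364 -1.056]
[[-0.098  0.871  0.481]
 [ 0.285  0.488 -0.825]
 [-0.954  0.056 -0.296]]
t 3.8 n 4 row [2.17, -0.43, 1.89, 0.001, 0.012, -0.014] | grip 0.988 F [-0.1 -0.4 -1.1]
err now: pos [  10.3  -45.3 -106.5] rotdeg 4.3
end q [-1.56  1.04  0.55  1.73  0.51  1.27 -0.91] marg 0.58 path [[443, 340, 196], [446, 328, 169], [449, 317, 143], [452, 305, 116], [454, 294, 89]]
```

Call:
servo_tool --steps '[2.17,-0.43,1.89,0.001,0.012,-0.014,9.1,2.17,-0.43,1.89,0.001,0.012,-0.014,9.1,2.17,-0.43,1.89,0.001,0.012,-0.014,9.1,2.17,-0.43,1.89,0.001,0.012,-0.014,9.1,0,0,0,0,0,0,9.1]'

```text
clock: 4.22
tcp_pos: [452.0, 298.3, 80.7]
tool_rot: [0.501, 0.403, 0.711, -0.284]
wrist_force: [-0.4, -1.3, 0.6]
grip_width: 0.991
```

```bash
python3 - <<'E'
from plan import *
p,M=gp(-60,20,0); show(p,M,vmax=2)
for n in ("side","top"):
    f=grab_frame(n); cv2.imwrite(f"pics/{n}1.png",f[:,:,::-1])
for n in ("side","top"):
    for q in ("cup","cup_rim"):
        for r in place_of(n,q)[:2]: print(n,q,round(r["p"],2),cam2w(n,r["at"]))
E
```

```text
t 4.22 n 7 row [-0.14, -0.03, 1.73, 0.002, 0.001, 0.001] | grip 0.991 F [-0.4 -1.3  0.6]
err now: pos [  58.  -101.8  -32.2] rotdeg 0.95
end q [-1.46  1.09  0.59  1.88  0.6   1.03 -0.97] marg 0.69 path [[452, 298, 81], [460, 284, 76], [469, 269, 72], [477, 255, 67], [485, 240, 63], [493, 226, 58], [502, 211, 53], [510, 196, 49]]
side cup 0.79 [499.544 208.966  -3.111]
side cup_rim 0.75 [498.945 209.809  87.14 ]
top cup 0.95 [498.193 210.179   0.797]
top cup_rim 0.85 [500.195 211.39   83.957]
```

View pics/side1.png

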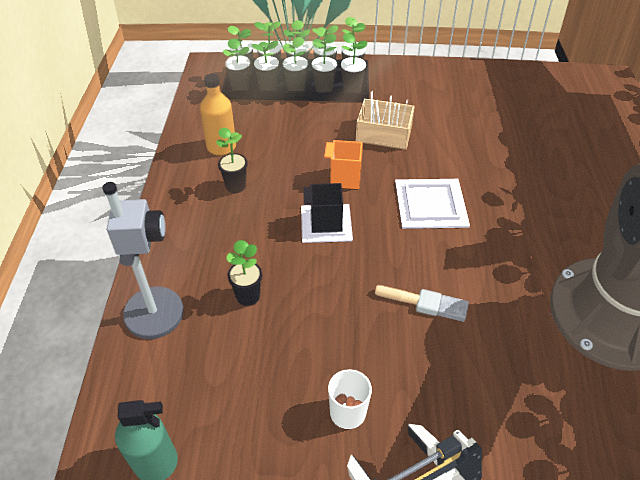

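View pics/top1.png

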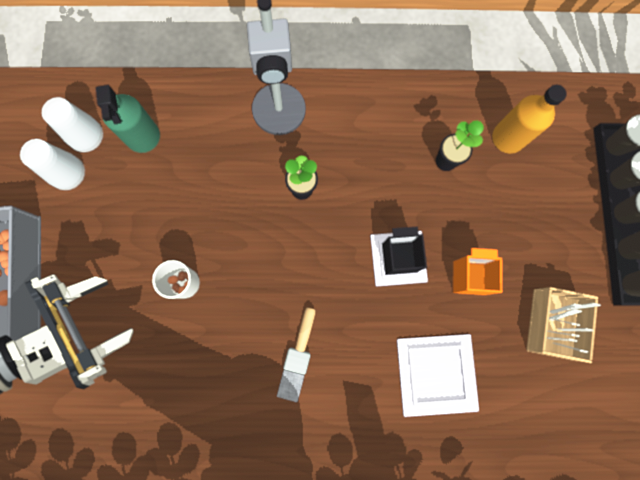

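Call:
servo_tool --steps '[-0.14,-0.05,1.72,0.002,0.001,0.001,9.1,-0.14,-0.05,1.72,0.002,0.001,0.001,9.1,-0.14,-0.05,1.72,0.002,0.001,0.001,9.1,-0.14,-0.05,1.72,0.002,0.001,0.001,9.1,-0.14,-0.05,1.72,0.002,0.001,0.001,9.1,-0.14,-0.05,1.72,0.002,0.001,0.001,9.1,-0.14,-0.05,1.6,0.002,0.001,0.001,9.1,0,0,0,0,0,0,9.1]'

```text
clock: 5.18
tcp_pos: [514.4, 209.2, 58.9]
tool_rot: [0.497, 0.415, 0.712, -0.271]
wrist_force: [0.4, -1.1, 0.4]
grip_width: 0.989
```

```bash
python3 - <<'E'
from plan import *
p,M=gp(-60,20,0,cup=np.array([500,211,0])); show(p,M,vmax=2)
for n in ("side","top"):
    f=grab_frame(n); x0,y0=(270,330) if n=="side" else (100,220)
    cv2.imwrite(f"pics/{n}2.png",cv2.resize(f[y0:y0+130,x0:x0+180],None,fx=4,fy=4)[:,:,::-1])
E
```

```text
t 5.18 n 1 row [0.62, -1.19, 1.2, 0.019, -0.018, -0.022] | grip 0.989 F [ 0.4 -1.1  0.4]
err now: pos [ -5.5 -13.7 -10.4] rotdeg 1.96
end q [-1.46  1.1   0.59  1.88  0.6   1.03 -0.97] marg 0.69 path [[514, 209, 59], [509, 196, 49]]
```

View pics/side2.png

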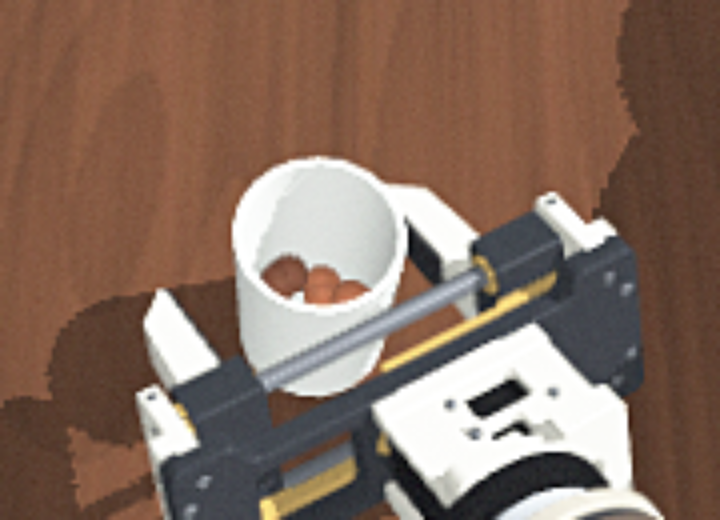

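View pics/top2.png

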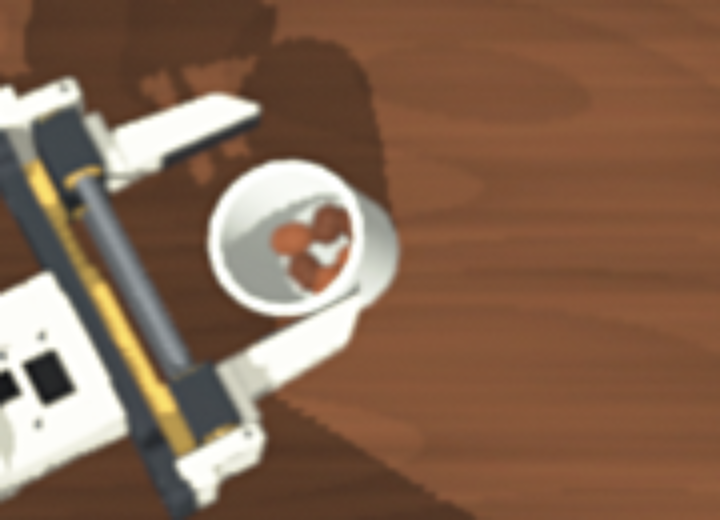

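Call:
servo_tool --steps '[0.1,-0.8,0,0.01,-0.01,-0.01,9.1,0.2,-0.2,0.5,0.01,-0.01,-0.01,9.1,0.2,-0.1,0.7,0,0,0,9.1,0,0,0,0,0,0,9.1]'

```text
clock: 5.62
tcp_pos: [507.8, 203.2, 48.6]
tool_rot: [0.497, 0.408, 0.711, -0.284]
wrist_force: [-1.2, -0.6, 0.2]
grip_width: 0.989
```

```bash
python3 - <<'E'
from plan import *
p,M=gp(-60,20,0,cup=np.array([500,211,0])); show(p,M,vmax=2)
E
```

```text
t 5.62 n 1 row [-0.24, -0.29, 0.67, 0.006, -0.003, 0.0] | grip 0.989 F [-1.2 -0.6  0.2]
err now: pos [ 1.1 -7.6 -0.1] rotdeg 0.39
end q [-1.46  1.1   0.59  1.88  0.6   1.03 -0.97] marg 0.69 path [[508, 203, 49], [509, 196, 49]]
```

Call:
servo_tool --steps '[-0.2,-0.3,0.6,0.005,0,0,9.1,0,0,0.1,0,0,0,9.1,0,0,0,0,0,0,5,0,0,0,0,0,0,5,0,0,0,0,0,0,5,0,0,0,0,0,0,5,0,0,0,0,0,0,5,0,0,0,0,0,0,5,0,0,0,0,0,0,5]' --force 20

```text
clock: 6.37
tcp_pos: [508.9, 195.0, 47.7]
tool_rot: [0.496, 0.409, 0.71, -0.286]
wrist_force: [-0.8, -0.6, -0.4]
grip_width: 0.685
```

```bash
python3 - <<'E'
from plan import *
p,M=gp(-60,20,0,cup=np.array([500,211,0])); show(p,M,vmax=2)
for n in ("side","top"):
    f=grab_frame(n)
    for q in ("cup","cup_rim"):
        for r in place_of(n,q)[:2]: print(n,q,round(r["p"],2),cam2w(n,r["at"]))
E
```

```text
t 6.37 n 1 row [-0.06, 0.02, -0.07, 0.001, -0.003, 0.001] | grip 0.685 F [-0.8 -0.6 -0.4]
err now: pos [-0.   0.5  0.8] rotdeg 0.18
end q [-1.46  1.1   0.59  1.88  0.6   1.03 -0.97] marg 0.69 path [[509, 195, 48], [509, 196, 48]]
side cup 0.84 [500.084 210.32   -3.869]
side cup_rim 0.56 [501.879 207.716  85.691]
top cup 0.84 [495.015 210.89    1.554]
top cup_rim 0.62 [500.592 215.218  85.691]
```

```bash
python3 - <<'E'
from plan import *
p,M=gp(-60,20,0,cup=np.array([500,211,110])); show(p,M,vmax=1.6)
E
```

```text
t 6.67 n 7 row [-1.48, 0.0, -0.55, 0.0, -0.0, 0.0] | grip 0.687 F [ 0.1 -0.2 -0.9]
err now: pos [ -0.    0.5 110.8] rotdeg 0.18
end q [-1.49  0.9   0.65  1.9   0.65  1.14 -0.86] marg 0.67 path [[509, 195, 48], [509, 195, 63], [509, 195, 79], [509, 195, 95], [509, 195, 111], [509, 195, 127], [509, 195, 142], [509, 195, 158]]
```

Call:
servo_tool --steps '[-0.8,0,-0.3,0,0,0,5,-1.5,0,-0.55,0,0,0,5,-1.5,0,-0.55,0,0,0,5,-1.5,0,-0.55,0,0,0,5,-1.5,0,-0.55,0,0,0,5,-1.5,0,-0.55,0,0,0,5,-1.5,0,-0.55,0,0,0,5,-0.8,0,-0.3,0,0,0,5]'

```text
clock: 7.33
tcp_pos: [508.4, 195.1, 166.0]
tool_rot: [0.495, 0.408, 0.711, -0.287]
wrist_force: [0.4, 0.6, -0.8]
grip_width: 0.686
```

```bash
python3 - <<'E'
from plan import *
p,M=gp(-90,20,0,cup=np.array([547,-120,150])); show(p,M,vmax=2.6)
E
```

```text
t 7.33 n 13 row [-1.12, -0.44, 2.33, 0.038, -0.0, 0.014] | grip 0.686 F [ 0.4  0.6 -0.8]
err now: pos [  38.6 -332.9   32.5] rotdeg 30.16
end q [-0.98  0.88  0.81  1.94  0.65  1.04 -0.74] marg 0.51 path [[508, 195, 166], [533, 121, 173], [548, 44, 181], [554, -34, 188], [550, -112, 196]]
```

Call:
servo_tool --steps '[-0.6,-0.2,1.2,0.02,0,0.007,5,-1.12,-0.44,2.33,0.038,0,0.014,5,-1.12,-0.44,2.33,0.038,0,0.014,5,-1.12,-0.44,2.33,0.038,0,0.014,5,-1.12,-0.44,2.33,0.038,0,0.014,5,-1.12,-0.44,2.33,0.038,0,0.014,5,-1.12,-0.44,2.33,0.038,0,0.014,5,-1.12,-0.44,2.33,0.038,0,0.014,5]'

```text
clock: 8.0
tcp_pos: [554.0, 1.4, 182.5]
tool_rot: [0.442, 0.514, 0.642, -0.358]
wrist_force: [-0.6, -0.2, -1.1]
grip_width: 0.681
```

```bash
python3 - <<'E'
from plan import *
p,M=gp(-90,20,0,cup=np.array([547,-120,150])); show(p,M,vmax=2.4)
for n in ("side","top"):
    f=grab_frame(n); cv2.imwrite(f"pics/{n}3.png",f[:,:,::-1])
E
```

```text
t 8.0 n 6 row [-1.05, -0.41, 2.06, 0.034, -0.002, 0.013] | grip 0.681 F [-0.6 -0.2 -1.1]
err now: pos [  -7.  -139.3   16. ] rotdeg 12.47
end q [-0.98  0.89  0.82  1.94  0.65  1.05 -0.74] marg 0.5 path [[554, 1, 182], [555, -22, 185], [555, -45, 188], [554, -69, 190], [553, -92, 193], [550, -115, 196], [547, -138, 199]]
```

View pics/side3.png

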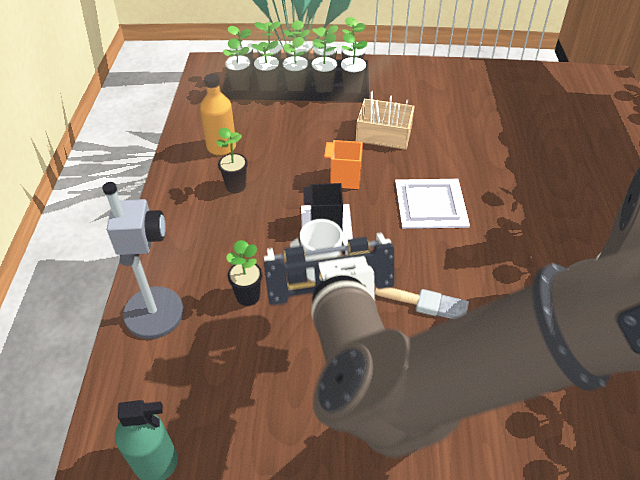

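View pics/top3.png

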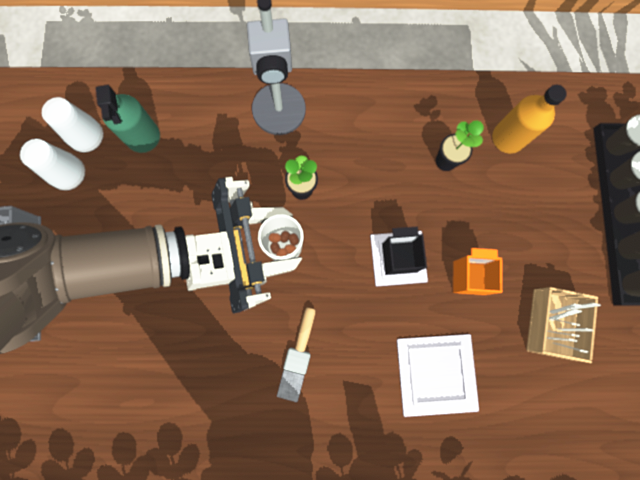

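Call:
servo_tool --steps '[-1.05,-0.41,2.06,0.034,-0.002,0.013,5,-1.05,-0.41,2.06,0.034,-0.002,0.013,5,-1.05,-0.41,2.06,0.034,-0.002,0.013,5,-1.05,-0.41,2.06,0.034,-0.002,0.013,5,-1.05,-0.41,2.06,0.034,-0.002,0.013,5,-0.6,-0.2,1.1,0.017,0,0.006,5,0,0,0,0,0,0,5]'

```text
clock: 8.68
tcp_pos: [545.3, -139.1, 197.3]
tool_rot: [0.405, 0.578, 0.579, -0.408]
wrist_force: [-0.1, -0.3, -0.6]
grip_width: 0.679
```

```bash
cat > pp.py <<'E'
from plan import *
from pour import pourpose
import sys
POT=np.array([547.5,-206,84.])
def pose(th,back=8,zz=96,al=-90,be=20): return pourpose(np.radians(al),np.radians(be),1,np.radians(al),np.radians(th),back=back,zz=zz,pot=POT)
if __name__=="__main__":
    th=float(sys.argv[1]); back=float(sys.argv[2]); zz=float(sys.argv[3])
    p,M,o=pose(th,back,zz); print("cup org",o.round()); show(p,M)
    p0,M0,_=cur()
    # actual cup estimate now: tilt angle & low rim point
    pg,Mg=gp(-90,20,0,cup=np.zeros(3)); up=M0@Mg.T@np.array([0,0,1.]); org=p0-M0@Mg.T@pg
    pr=up*0; hd=up.copy(); hd[2]=0
    nn=np.linalg.norm(hd); hd=hd/nn if nn>1e-6 else hd
    side=hd-(hd@up)*up; side/= max(np.linalg.norm(side),1e-9)
    print("tilt",np.degrees(np.arccos(up[2])).round(1),"lip",(org+85*up+33*side*(1)).round(1),"rimctr",(org+85*up).round(1))
E
python3 pp.py 60 8 105; python3 pp.py 112 8 96
```

```text
cup org [ 548. -108.   91.]
t 8.68 n 9 row [0.61, 0.03, 0.98, -0.001, 0.117, 0.0] | grip 0.679 F [-0.1 -0.3 -0.6]
err now: pos [  2.2 -19.7 -97.4] rotdeg 60.13
end q [-0.17  0.48  0.34  1.91  0.02  0.74  0.12] marg 0.52 path [[545, -139, 197], [546, -152, 178], [546, -161, 157], [547, -164, 134], [547, -162, 111]]
tilt 0.3 lip [ 575.2 -106.8  233.6] rimctr [ 545.5 -121.2  233.8]
cup org [ 548. -132.  158.]
t 8.68 n 17 row [-0.05, 0.01, 0.55, -0.0, 0.115, -0.0] | grip 0.679 F [-0.1 -0.3 -0.6]
err now: pos [  2.2 -30.7 -73.6] rotdeg 112.13
end q [ 0.49  0.73  0.13  1.59 -0.68  1.37  0.94] marg 0.52 path [[545, -139, 197], [546, -159, 188], [546, -173, 171], [546, -178, 150], [547, -173, 129]]
tilt 0.3 lip [ 575.2 -106.8  233.6] rimctr [ 545.5 -121.2  233.8]
```

```bash
python3 pp.py 75 8 112
```

```text
cup org [ 548. -107.  122.]
t 8.68 n 12 row [0.28, 0.02, 0.69, -0.0, 0.109, 0.0] | grip 0.679 F [-0.1 -0.3 -0.6]
err now: pos [  2.2 -19.7 -80.1] rotdeg 75.13
end q [ 0.06  0.48  0.25  1.83 -0.25  0.89  0.45] marg 0.52 path [[545, -139, 197], [546, -154, 181], [546, -163, 160], [547, -164, 138], [547, -159, 116]]
tilt 0.3 lip [ 575.2 -106.8  233.6] rimctr [ 545.5 -121.2  233.8]
```

Call:
servo_tool --steps '[0.28,0.02,0.69,0,0.109,0,5,0.28,0.02,0.69,0,0.109,0,5,0.28,0.02,0.69,0,0.109,0,5,0.28,0.02,0.69,0,0.109,0,5,0.28,0.02,0.69,0,0.109,0,5,0.28,0.02,0.69,0,0.109,0,5,0.28,0.02,0.69,0,0.109,0,5,0.28,0.02,0.69,0,0.109,0,5,0.28,0.02,0.69,0,0.109,0,5,0.28,0.02,0.69,0,0.109,0,5,0,0,0,0,0,0,5]'

```text
clock: 9.6
tcp_pos: [552.7, -148.9, 126.8]
tool_rot: [0.033, 0.696, 0.716, -0.032]
wrist_force: [-0.8, -1.8, -0.3]
grip_width: 0.684
```

```bash
python3 pp.py 75 8 112;  python3 - <<'E'
from plan import *
for n in ("side","top"):
    f=grab_frame(n); x0,y0=(260,120) if n=="side" else (330,180)
    cv2.imwrite(f"pics/{n}4.png",cv2.resize(f[y0:y0+130,x0:x0+180],None,fx=4,fy=4)[:,:,::-1])
E
```

```text
cup org [ 548. -107.  122.]
t 9.6 n 2 row [-0.47, -0.27, 0.5, -0.0, 0.089, 0.014] | grip 0.684 F [-0.8 -1.8 -0.3]
err now: pos [-5.2 -9.9 -9.6] rotdeg 10.35
end q [ 0.07  0.48  0.24  1.83 -0.25  0.89  0.45] marg 0.72 path [[553, -149, 127], [550, -154, 122], [548, -159, 117]]
tilt 64.8 lip [ 553.8 -188.4  128.6] rimctr [ 553.4 -174.3  158.5]
```

View pics/side4.png

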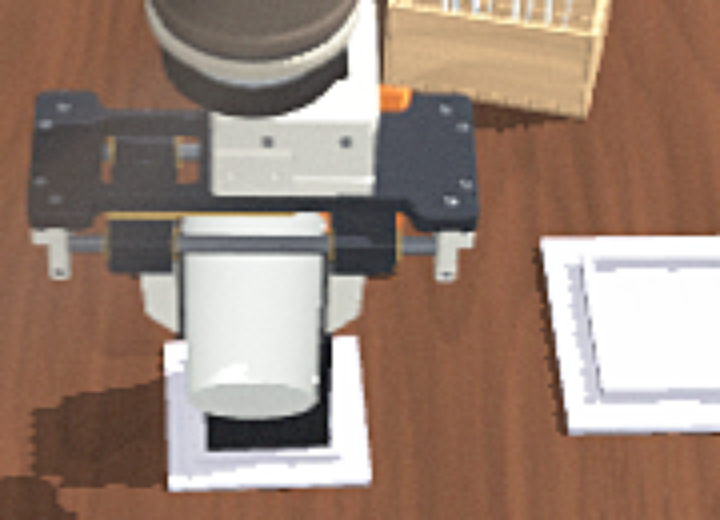

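View pics/top4.png

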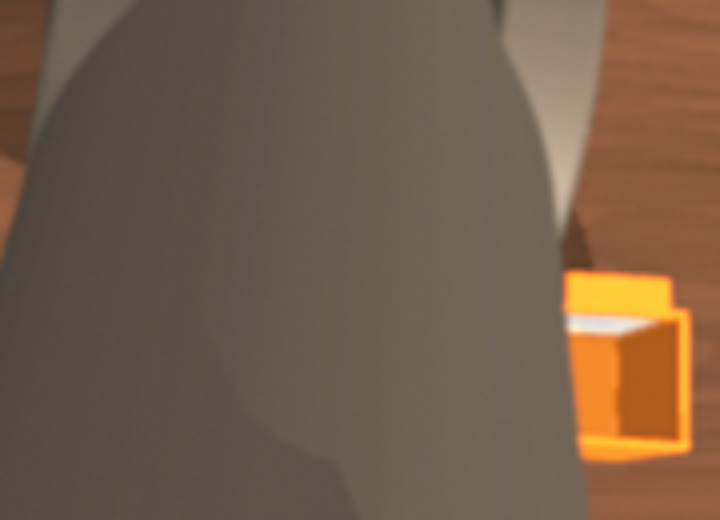

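Call:
servo_tool --steps '[-0.47,-0.27,0.5,0,0.089,0.014,5,-0.47,-0.27,0.5,0,0.089,0.01,5,0,0,0,0,0,0,5]'

```text
clock: 9.95
tcp_pos: [550.1, -143.0, 115.3]
tool_rot: [-0.033, 0.696, 0.717, 0.029]
wrist_force: [-0.6, -2.2, -1.3]
grip_width: 0.686
```

```bash
python3 pp.py 95 10 100;python3 pp.py 113 10 97
```

```text
cup org [ 548. -114.  140.]
t 9.95 n 3 row [-0.57, -0.1, -0.22, -0.004, 0.116, 0.009] | grip 0.686 F [-0.6 -2.2 -1.3]
err now: pos [ -2.6 -18.    2.9] rotdeg 20.01
end q [ 0.37  0.59  0.11  1.71 -0.5   1.11  0.75] marg 0.78 path [[550, -143, 115], [549, -149, 117], [548, -155, 118], [547, -161, 118]]
tilt 75.1 lip [ 551.3 -182.1  110.1] rimctr [ 551.1 -173.6  142. ]
cup org [ 548. -131.  161.]
t 9.95 n 6 row [-0.34, -0.05, -0.31, -0.003, 0.11, 0.004] | grip 0.686 F [-0.6 -2.2 -1.3]
err now: pos [ -2.6 -25.4   9.9] rotdeg 37.97
end q [ 0.56  0.73  0.03  1.58 -0.64  1.35  0.9 ] marg 0.65 path [[550, -143, 115], [550, -147, 118], [549, -151, 120], [549, -155, 122], [548, -159, 124], [548, -164, 125], [548, -168, 125]]
tilt 75.1 lip [ 551.3 -182.1  110.1] rimctr [ 551.1 -173.6  142. ]
```

```bash
python3 pp.py 75 10 108
```

```text
cup org [ 548. -105.  118.]
t 9.95 n 1 row [-1.39, -0.3, 0.09, -0.007, -0.001, 0.029] | grip 0.686 F [-0.6 -2.2 -1.3]
err now: pos [ -2.6 -13.9  -2.2] rotdeg 1.68
end q [ 0.07  0.48  0.24  1.83 -0.25  0.88  0.45] marg 0.74 path [[550, -143, 115], [547, -157, 113]]
tilt 75.1 lip [ 551.3 -182.1  110.1] rimctr [ 551.1 -173.6  142. ]
```

Call:
servo_tool --steps '[-1.2,-0.2,0.1,0,0,0.015,5,-0.5,-0.1,0,0,0,0.01,5,-0.9,-0.05,-0.22,0,0.1,0.004,5,-0.9,-0.05,-0.22,0,0.1,0,5,-0.9,-0.05,-0.22,0,0.1,0,5,0,0,0,0,0,0,5]'

```text
clock: 10.45
tcp_pos: [548.8, -173.8, 112.3]
tool_rot: [-0.144, 0.685, 0.702, 0.131]
wrist_force: [-1.5, -1.8, -1.1]
grip_width: 0.685
```

```bash
python3 pp.py 92 10 100;python3 pp.py 113 10 97
```

```text
cup org [ 548. -112.  136.]
t 10.45 n 1 row [1.43, -0.09, 0.15, -0.022, -0.008, 0.019] | grip 0.685 F [-1.5 -1.8 -1.1]
err now: pos [-1.3 13.7  4.1] rotdeg 1.77
end q [ 0.33  0.57  0.12  1.73 -0.47  1.07  0.72] marg 0.84 path [[549, -174, 112], [548, -160, 116]]
tilt 92.5 lip [ 550.  -212.4  161.5] rimctr [ 550.  -211.   128.5]
cup org [ 548. -131.  161.]
t 10.45 n 4 row [0.28, -0.03, -0.21, -0.006, 0.09, 0.004] | grip 0.685 F [-1.5 -1.8 -1.1]
err now: pos [-1.3  5.5 12.9] rotdeg 20.6
end q [ 0.56  0.74  0.03  1.58 -0.64  1.36  0.9 ] marg 0.64 path [[549, -174, 112], [548, -172, 115], [548, -171, 118], [548, -169, 122], [548, -168, 125]]
tilt 92.5 lip [ 550.  -212.4  161.5] rimctr [ 550.  -211.   128.5]
```

Call:
servo_tool --steps '[1.0,-0.05,0.1,0,0,0.01,5,0,-0.03,-0.3,0,0.1,0,5,-0.3,0,-0.3,0,0.1,0,5,-0.3,0,-0.3,0,0.1,0,5,-0.3,0,-0.3,0,0.05,0,5,0,0,0,0,0,0,5]'

```text
clock: 10.95
tcp_pos: [549.5, -163.7, 120.4]
tool_rot: [-0.272, 0.651, 0.666, 0.244]
wrist_force: [-0.6, -0.4, -1.6]
grip_width: 0.685
```

```bash
python3 pp.py 113 10 97; python3 - <<'E'
from plan import *
for n in ("side",):
    f=grab_frame(n); x0,y0=(240,120) if n=="side" else (330,180)
    cv2.imwrite(f"pics/{n}5.png",cv2.resize(f[y0:y0+130,x0:x0+180],None,fx=4,fy=4)[:,:,::-1])
E
```

```text
cup org [ 548. -131.  161.]
t 10.95 n 1 row [-0.01, -0.23, -0.65, -0.045, 0.004, 0.006] | grip 0.685 F [-0.6 -0.4 -1.6]
err now: pos [-2.  -4.6  4.8] rotdeg 2.61
end q [ 0.56  0.73  0.03  1.58 -0.64  1.36  0.9 ] marg 0.64 path [[549, -164, 120], [547, -168, 125]]
tilt 112.8 lip [ 551.2 -217.   153.2] rimctr [ 551.  -204.3  122.8]
```

View pics/side5.png

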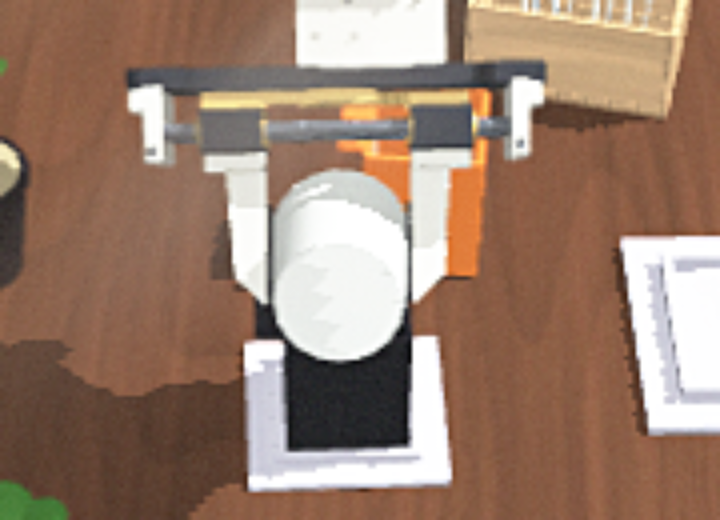

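Call:
servo_tool --steps '[0,-0.2,-0.5,-0.02,0,0,5,0,0,0,0,0,0,5,0,0,0,0,0,0,5,0,0,0,0,0,0,5,-0.2,0,-0.3,0,0.1,0,5,0,0,0,0,0,0,5,0,0,0,0,0,0,5,-0.2,0,-0.3,0,0.1,0,5,0,0,0,0,0,0,5,0,0,0,0,0,0,5,0,0,0,0,-0.1,0,5,0,0,0,0,0.1,0,5,0,0,0,0,0,0,5,0,0,0,0,0,0,5]'

```text
clock: 12.17
tcp_pos: [554.7, -155.1, 133.9]
tool_rot: [-0.323, 0.619, 0.648, 0.306]
wrist_force: [1.4, 0.4, 0.8]
grip_width: 0.684
```

```bash
python3 pp.py 113 10 97; python3 - <<'E'
from plan import *
for n in ("side","top"):
    f=grab_frame(n); cv2.imwrite(f"pics/{n}6.png",f[:,:,::-1])
E
```

```text
cup org [ 548. -131.  161.]
t 12.17 n 2 row [-0.75, -0.38, -0.22, -0.019, -0.086, 0.015] | grip 0.684 F [1.4 0.4 0.8]
err now: pos [ -7.2 -13.3  -8.7] rotdeg 10.18
end q [ 0.56  0.73  0.03  1.58 -0.64  1.36  0.9 ] marg 0.57 path [[555, -155, 134], [551, -162, 129], [547, -168, 125]]
tilt 122.8 lip [ 557.4 -213.2  156.8] rimctr [ 556.6 -195.4  129.1]
```

View pics/side6.png

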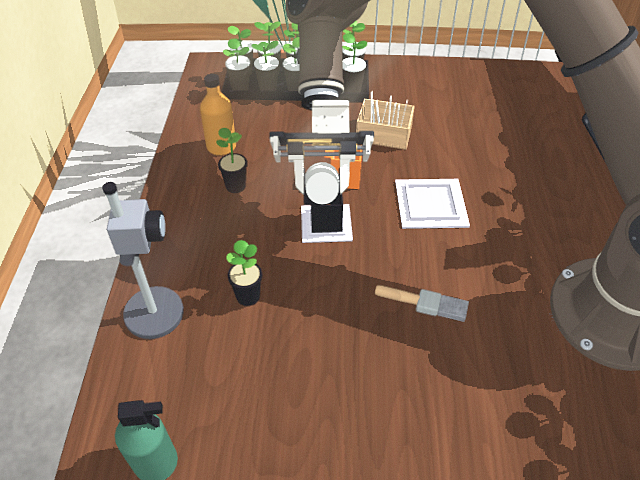

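View pics/top6.png

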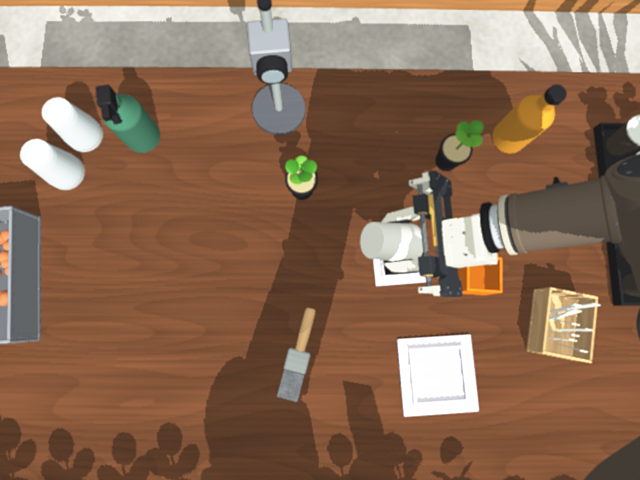

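```bash
python3 pp.py 118 12 97;python3 pp.py 125 12 97
```

```text
cup org [ 548. -134.  166.]
t 12.27 n 1 row [-1.22, -0.65, -0.67, -0.039, -0.084, 0.026] | grip 0.684 F [-0.  -0.3 -1.2]
err now: pos [ -6.  -13.   -5.7] rotdeg 5.5
end q [ 0.6   0.78  0.01  1.55 -0.67  1.42  0.93] marg 0.58 path [[553, -156, 133], [548, -169, 128]]
tilt 122.8 lip [ 556.1 -214.   156.2] rimctr [ 555.3 -196.2  128.4]
cup org [ 548. -143.  173.]
t 12.27 n 1 row [-1.24, -0.67, -1.15, -0.04, 0.038, 0.023] | grip 0.684 F [-0.  -0.3 -1.2]
err now: pos [ -6.  -16.9  -2.9] rotdeg 3.46
end q [ 0.65  0.85 -0.01  1.5  -0.71  1.52  0.95] marg 0.48 path [[553, -156, 133], [548, -173, 130]]
tilt 122.8 lip [ 556.1 -214.   156.2] rimctr [ 555.3 -196.2  128.4]
```

Call:
servo_tool --steps '[-0.7,-0.4,-0.5,-0.02,0,0.013,5,-0.7,-0.3,-0.5,-0.02,0,0.01,5,-0.3,0,-0.2,0,0.1,0,5,0,0,0,0,0,0,5,0,0,0,0,0,0,5,0,0,0,0,-0.1,0,5,-0.4,0,-0.2,0,0.1,0,5,0,0,0,0,0,0,5,0,0,0,0,0,0,5,0,0,0,0,0,0,5]'

```text
clock: 13.1
tcp_pos: [547.1, -184.2, 127.5]
tool_rot: [-0.335, 0.622, 0.619, 0.344]
wrist_force: [-0.8, 0.1, -0.4]
grip_width: 0.682
```

```bash
python3 pp.py 118 12 97;python3 pp.py 100 12 115
```

```text
cup org [ 548. -134.  166.]
t 13.1 n 2 row [0.44, 0.01, 0.63, 0.007, -0.081, 0.001] | grip 0.682 F [-0.8  0.1 -0.4]
err now: pos [ 0.4 15.3 -0. ] rotdeg 9.37
end q [ 0.6   0.78  0.01  1.55 -0.67  1.42  0.93] marg 0.51 path [[547, -184, 128], [547, -177, 128], [547, -169, 128]]
tilt 127.3 lip [ 546.7 -244.1  145.8] rimctr [ 546.8 -224.1  119.6]
cup org [ 548. -116.  162.]
t 13.1 n 5 row [0.45, 0.01, 0.22, 0.003, -0.095, -0.0] | grip 0.682 F [-0.8  0.1 -0.4]
err now: pos [ 0.4 23.5  8.7] rotdeg 27.35
end q [ 0.43  0.61  0.08  1.66 -0.54  1.21  0.79] marg 0.52 path [[547, -184, 128], [547, -180, 130], [547, -175, 132], [547, -171, 134], [548, -166, 135], [548, -161, 136]]
tilt 127.3 lip [ 546.7 -244.1  145.8] rimctr [ 546.8 -224.1  119.6]
```

```bash
python3 - <<'E'
from plan import *
p,M=gp(-90,20,0,cup=np.array([545,-80,170])); show(p,M)
E
```

```text
t 13.1 n 19 row [0.53, -0.01, -0.62, 0.001, -0.117, -0.001] | grip 0.682 F [-0.8  0.1 -0.4]
err now: pos [-2.1 86.4 91. ] rotdeg 127.34
end q [-0.84  0.75  0.47  1.88  0.79  1.31 -0.89] marg 0.52 path [[547, -184, 128], [546, -188, 160], [546, -177, 190], [545, -153, 212], [545, -122, 221]]
```

Call:
servo_tool --steps '[0.53,0,-0.62,0,-0.1,0,5,0.53,0,-0.62,0,-0.117,0,5,0.53,0,-0.62,0,-0.117,0,5,0.53,0,-0.62,0,-0.117,0,5,0.53,0,-0.62,0,-0.117,0,5,0.53,0,-0.62,0,-0.117,0,5,0.53,0,-0.62,0,-0.117,0,5,0.53,0,-0.62,0,-0.117,0,5,0.53,0,-0.62,0,-0.117,0,5,0.53,0,-0.62,0,-0.117,0,5,0.53,0,-0.62,0,-0.117,0,5,0.53,0,-0.62,0,-0.117,0,5,0.53,0,-0.62,0,-0.117,0,5,0.53,0,-0.62,0,-0.117,0,5,0.53,0,-0.62,0,-0.117,0,5,0.53,0,-0.62,0,-0.117,0,5,0.53,0,-0.62,0,-0.117,0,5,0.53,0,-0.62,0,-0.117,0,5,0,0,0,0,0,0,5]'

```text
clock: 14.68
tcp_pos: [560.0, -93.5, 256.5]
tool_rot: [0.423, 0.611, 0.569, -0.351]
wrist_force: [-0.3, 1.5, -2.1]
grip_width: 0.683
```

```bash
python3 - <<'E'
from plan import *
p,M=gp(-90,20,0,cup=np.array([545,-60,160])); show(p,M)
for n in ("side","top"):
    f=grab_frame(n); cv2.imwrite(f"pics/{n}7.png",f[:,:,::-1])
E
```

```text
t 14.68 n 2 row [2.45, -0.95, 0.17, 0.025, -0.03, -0.053] | grip 0.683 F [-0.3  1.5 -2.1]
err now: pos [-15.   15.7 -48. ] rotdeg 7.6
end q [-0.84  0.77  0.45  1.86  0.77  1.34 -0.92] marg 0.66 path [[560, -94, 256], [553, -85, 232], [545, -78, 208]]
```

View pics/top7.png

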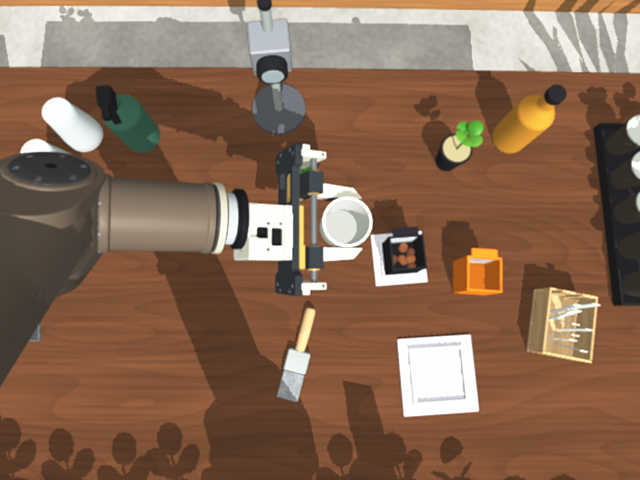

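View pics/side7.png

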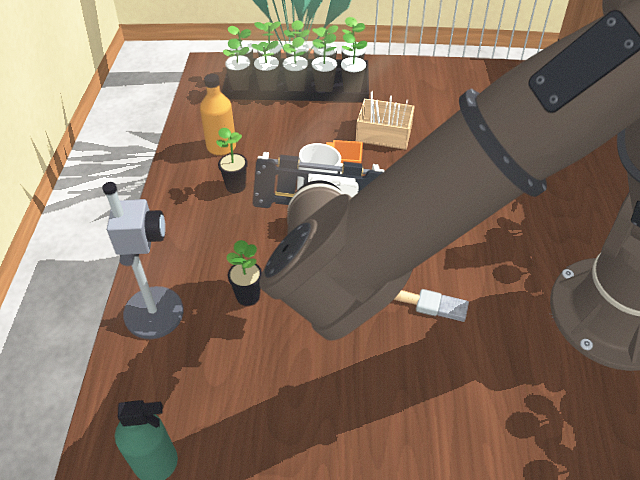

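```bash
python3 - <<'E'
from plan import *
p,M=gp(-60,20,0,cup=np.array([500,205,125])); show(p,M,vmax=2.8)
E
```

```text
t 14.78 n 11 row [1.74, 0.11, -2.19, -0.04, -0.003, -0.028] | grip 0.687 F [-0.3 -0.3  0.4]
err now: pos [-50.8 287.6 -86.9] rotdeg 30.85
end q [-1.25  0.78  0.27  1.89  0.85  1.36 -1.05] marg 0.64 path [[560, -98, 260], [562, -44, 246], [560, 10, 232], [552, 63, 216], [538, 115, 199], [520, 165, 182]]
```

Call:
servo_tool --steps '[1.74,0.11,-2.19,-0.04,-0.003,-0.028,5,1.74,0.11,-2.19,-0.04,-0.003,-0.028,5,1.74,0.11,-2.19,-0.04,-0.003,-0.028,5,1.74,0.11,-2.19,-0.04,-0.003,-0.028,5,1.74,0.11,-2.19,-0.04,-0.003,-0.028,5,1.74,0.11,-2.19,-0.04,-0.003,-0.028,5,1.74,0.11,-2.19,-0.04,-0.003,-0.028,5,1.74,0.11,-2.19,-0.04,-0.003,-0.028,5,1.74,0.11,-2.19,-0.04,-0.003,-0.028,5,1.74,0.11,-2.19,-0.04,-0.003,-0.028,5,0,0,0,0,0,0,5]'

```text
clock: 15.7
tcp_pos: [525.1, 159.5, 208.2]
tool_rot: [0.483, 0.455, 0.699, -0.267]
wrist_force: [0.6, 0.6, -0.8]
grip_width: 0.681
```

```bash
python3 - <<'E'
from plan import *
p,M=gp(-60,20,0,cup=np.array([500,205,40])); show(p,M,vmax=2)
E
```

```text
t 15.7 n 7 row [1.77, -0.07, 0.18, -0.005, -0.007, -0.012] | grip 0.681 F [ 0.6  0.6 -0.8]
err now: pos [ -16.1   30.1 -119.7] rotdeg 5.96
end q [-1.23  0.93  0.25  1.89  0.84  1.27 -1.16] marg 0.67 path [[525, 159, 208], [523, 164, 191], [521, 169, 174], [519, 174, 157], [516, 178, 140], [514, 182, 123], [511, 186, 106], [509, 189, 88]]
```

Call:
servo_tool --steps '[1.77,-0.07,0.18,-0.005,-0.007,-0.012,5,1.77,-0.07,0.18,-0.005,-0.007,-0.012,5,1.77,-0.07,0.18,-0.005,-0.007,-0.012,5,1.77,-0.07,0.18,-0.005,-0.007,-0.012,5,1.77,-0.07,0.18,-0.005,-0.007,-0.012,5,1.77,-0.07,0.18,-0.005,-0.007,-0.012,5,1.2,-0.07,0.1,-0.005,-0.007,-0.012,5,0,0,0,0,0,0,5]'

```text
clock: 16.37
tcp_pos: [515.3, 186.6, 101.6]
tool_rot: [0.49, 0.425, 0.71, -0.274]
wrist_force: [0.2, -0.3, -0.0]
grip_width: 0.684
```

```bash
python3 - <<'E'
from plan import *
p0,M0,_=cur()
up=M0@tool(-60,20).T@[0,0,1]; print("tilt",up,p0)
p,M=gp(-60,20,0,cup=np.array([500,205,1])); show(p,M,n=4)
E
```

```text
tilt [-0.009 -0.04   0.999] [515.258 186.641 101.568]
t 16.37 n 4 row [1.26, -0.12, 0.34, -0.001, -0.008, -0.008] | grip 0.684 F [ 0.2 -0.3 -0. ]
err now: pos [ -6.3   2.9 -52.1] rotdeg 2.48
end q [-1.23  1.    0.25  1.87  0.84  1.23 -1.2 ] marg 0.68 path [[515, 187, 102], [514, 188, 89], [512, 188, 76], [511, 189, 63], [509, 189, 50]]
```

Call:
servo_tool --steps '[1.2,-0.12,0.34,-0.001,-0.01,-0.008,5,1.2,-0.12,0.34,-0.001,-0.01,-0.008,5,1.2,-0.12,0.34,-0.001,-0.01,-0.008,5,0.6,-0.12,0.2,-0.001,-0.01,-0.008,5,0,0,0,0,0,0,5]'

```text
clock: 16.78
tcp_pos: [512.9, 185.7, 60.6]
tool_rot: [0.5, 0.412, 0.706, -0.288]
wrist_force: [0.2, -0.3, -0.3]
grip_width: 0.679
```

```bash
python3 - <<'E'
from plan import *
p0,M0,_=cur()
up=M0@tool(-60,20).T@[0,0,1]; print("tilt",up,p0)
p,M=gp(-60,20,0,cup=np.array([505,207,0])); show(p,M,n=2)
E
```

```text
tilt [-0.009  0.004  1.   ] [512.89  185.729  60.644]
t 16.78 n 2 row [0.65, 0.19, -0.01, -0.001, 0.004, -0.004] | grip 0.679 F [ 0.2 -0.3 -0.3]
err now: pos [  1.    5.8 -12.1] rotdeg 0.63
end q [-1.23  1.    0.25  1.86  0.84  1.23 -1.19] marg 0.7 path [[513, 186, 61], [513, 189, 55], [514, 192, 48]]
```

Straight down (world −z) from here in small steps, watching the force.

Call:
servo_tool --steps '[0.55,0,0.22,0,0.002,-0.004,5,0.25,0,0.1,0,0,0,5,0,0,0,0,0,0,5]'

```text
clock: 17.03
tcp_pos: [514.0, 184.9, 52.9]
tool_rot: [0.499, 0.411, 0.706, -0.288]
wrist_force: [0.2, -0.2, 0.0]
grip_width: 0.684
```

```bash
python3 - <<'E'
from plan import *
p0,M0,_=cur()
up=M0@tool(-60,20).T@[0,0,1]; print("tilt",up,p0)
p,M=gp(-60,20,0,cup=np.array([505,200,0])); show(p,M,n=1)
E
```

```text
tilt [-0.006  0.003  1.   ] [513.991 184.948  52.89 ]
t 17.03 n 1 row [0.4, -0.03, 0.18, -0.003, 0.006, -0.005] | grip 0.684 F [ 0.2 -0.2  0. ]
err now: pos [-0.1 -0.4 -4.4] rotdeg 0.48
end q [-1.22  1.    0.25  1.88  0.85  1.22 -1.2 ] marg 0.69 path [[514, 185, 53], [514, 185, 49]]
```

Call:
servo_tool --steps '[0.3,0,0.13,-0.002,0.004,-0.004,5,0.2,0,0.07,0,0,0,5,0,0,0,0,0,0,5,0,0,0,0,0,0,5]'

```text
clock: 17.37
tcp_pos: [514.7, 184.7, 48.2]
tool_rot: [0.497, 0.411, 0.708, -0.287]
wrist_force: [-0.0, 0.4, -0.4]
grip_width: 0.683
```

```bash
python3 - <<'E'
from plan import *
p0,M0,_=cur()
up=M0@tool(-60,20).T@[0,0,1]; print("tilt",up,p0)
p,M=gp(-60,20,0,cup=np.array([505,200,0])); show(p,M,n=1)
for n in ("side",):
    f=grab_frame(n); cv2.imwrite(f"pics/{n}8.png",cv2.resize(f[320:480,230:440],None,fx=3.5,fy=3.5)[:,:,::-1])
E
```

```text
tilt [-0.002 -0.     1.   ] [514.705 184.695  48.211]
t 17.37 n 1 row [-0.02, -0.08, -0.03, -0.001, 0.001, -0.003] | grip 0.683 F [-0.   0.4 -0.4]
err now: pos [-0.8 -0.2  0.3] rotdeg 0.18
end q [-1.22  1.    0.25  1.88  0.85  1.22 -1.2 ] marg 0.69 path [[515, 185, 48], [514, 184, 48]]
```

View pics/side8.png

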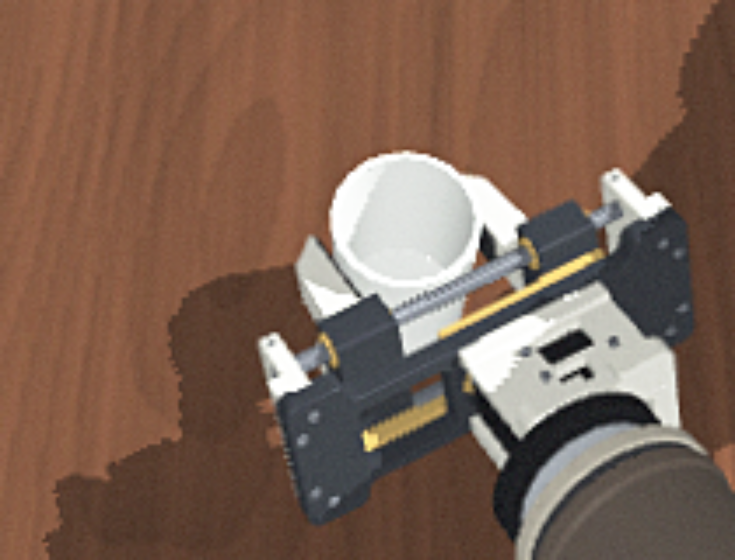

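Call:
servo_tool --steps '[0.1,0,0.03,0,0,0,5,0,0,0,0,0,0,5]'

```text
clock: 17.58
tcp_pos: [514.9, 184.6, 47.8]
tool_rot: [0.498, 0.411, 0.708, -0.287]
wrist_force: [-1.2, -0.1, -1.0]
grip_width: 0.682
```

Call:
servo_tool --steps '[0.06,0,0.02,0,0,0,5,0,0,0,0,0,0,5]'

```text
clock: 17.75
tcp_pos: [515.1, 184.5, 47.7]
tool_rot: [0.498, 0.411, 0.708, -0.287]
wrist_force: [-0.1, 0.6, 0.6]
grip_width: 0.679
```

Call:
servo_tool --steps '[0,0,0,0,0,0,6.6,0,0,0,0,0,0,7,0,0,0,0,0,0,8,0,0,0,0,0,0,9.1,0,0,0,0,0,0,9.1,0,0,0,0,0,0,9.1,0,0,0,0,0,0,9.1,0,0,-1,0,0,0,9.1,0,0,-1,0,0,0,9.1]'

```text
clock: 18.5
tcp_pos: [505.2, 199.7, 54.6]
tool_rot: [0.498, 0.411, 0.707, -0.288]
wrist_force: [-0.1, -0.6, -0.2]
grip_width: 0.99
```

```bash
python3 - <<'E'
from plan import *
p,M=gp(-60,20,120,cup=np.array([505,200,2])); show(p,M,vmax=1.8)
E
```

```text
t 18.5 n 6 row [-0.04, -0.0, -1.7, -0.001, 0.001, -0.001] | grip 0.99 F [-0.1 -0.6 -0.2]
err now: pos [-47.7  82.5  37. ] rotdeg 0.37
end q [-1.33  0.95  0.2   1.74  0.73  1.42 -1.11] marg 0.58 path [[505, 200, 55], [497, 213, 61], [489, 227, 67], [482, 241, 73], [474, 255, 79], [466, 268, 85], [458, 282, 92]]
```

Call:
servo_tool --steps '[-0.04,0,-1.7,0,0,0,9.1,-0.04,0,-1.7,0,0,0,9.1,-0.04,0,-1.7,0,0,0,9.1,-0.04,0,-1.7,0,0,0,9.1,-0.04,0,-1.7,0,0,0,9.1,-0.04,0,-1.7,0,0,0,9.1,-2,0,-1.5,0,0,0,9.1,-3,0,-1,0,0,0,9.1,-3,0,-1,0,0,0,9.1]'

```text
clock: 19.25
tcp_pos: [444.1, 301.0, 179.4]
tool_rot: [0.495, 0.406, 0.711, -0.289]
wrist_force: [1.3, 0.4, -0.7]
grip_width: 0.989
```

```bash
cat log.py >/dev/null; python3 - <<'E'
from plan import *
for n in ("side","top"):
    f=grab_frame(n); cv2.imwrite(f"pics/{n}9.png",f[:,:,::-1])
    for q in ("cup","cup_rim","pot","pot_mouth","pot_window","seedling_a","cam_lens"):
        for r in place_of(n,q)[:2]: print(n,q,round(r["p"],2),cam2w(n,r["at"]))
print(cur()[2])
E
```

```text
side cup_rim 0.55 [509.291 197.999  86.281]
side pot 0.8 [ 510.781 -336.814    3.115]
side pot 0.74 [ 549.661 -205.791    3.831]
side pot_mouth 0.79 [ 509.851 -339.006   78.289]
side pot_mouth 0.57 [ 549.879 -205.934   82.336]
side pot_window 0.97 [ 575.116 -200.161   46.124]
side pot_window 0.92 [ 541.637 -342.688   38.92 ]
side seedling_a 0.91 [688.022 -15.201   0.407]
side cam_lens 0.92 [791.34   29.766 236.437]
top cup 0.91 [502.015 201.514   2.916]
top cup 0.55 [ 569.089 -211.264   17.875]
top cup_rim 0.88 [506.542 205.599  84.338]
top pot 0.85 [ 548.016 -207.556    0.047]
top pot 0.61 [ 510.348 -339.808   -0.872]
top pot_mouth 0.77 [ 509.908 -341.39    76.528]
top pot_mouth 0.75 [686.917 -17.378  -1.545]
top pot_window 0.7 [ 577.349 -199.595   47.244]
top pot_window 0.66 [ 537.302 -344.616   42.153]
top seedling_a 0.78 [687.99  -13.056  -0.208]
top cam_lens 0.63 [794.32   28.21  234.839]
{'clock': 20.05, 'joint_pos': array([-1.362,  0.83 ,  0.211,  1.712,  0.72 ,  1.549, -1.015]), 'dq': array([ 0.001, -0.003,  0.002, -0.001,  0.001,  0.001,  0.002]), 'joint_torque': array([ -0.002, -76.31 ,   9.276, -15.966,   3.039,   4.997,   0.035]), 'tcp_pos': array([445.479, 299.444, 178.554]), 'tool_rot': array([ 0.495,  0.407,  0.711, -0.289]), 'wrist_force': array([-0.557, -0.204,  0.569]), 'torque': array([0.882, 0.597, 0.036]), 'grip_width': 0.9907175383206667}
```

View pics/side9.png

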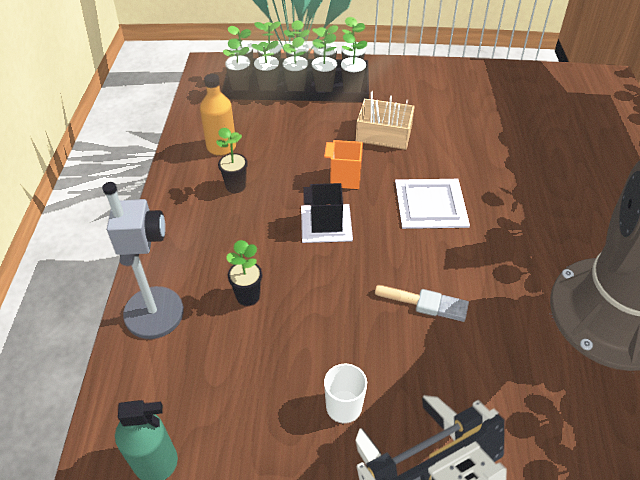

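View pics/top9.png

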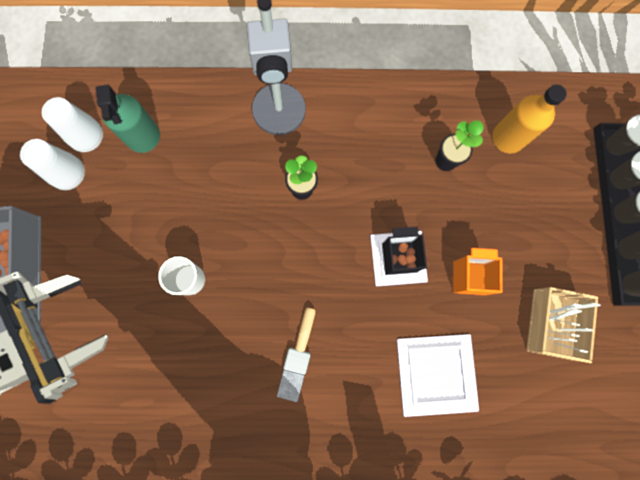

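```bash
cat >> plan.py <<'E'
def down(yaw,sg=1):
    y=np.radians(yaw); Y=np.array([-np.sin(y),np.cos(y),0]); Z=np.array([0,0,-1.]); return np.c_[np.cross(Y,Z),Y,Z]*np.array([sg,sg,1])
E
python3 - <<'E'
from plan import *
q=np.array(cur()[2]["joint_pos"])
for sg in (1,-1):
    q1,e,a=ik(np.array([548,-206.5,48]),down(4,sg),q,w=.003); print(sg,q1.round(2),e,a)
    q2,e,a=ik(np.array([645,14.5,238]),down(5.4,sg),q1,w=.003); print(q2.round(2),e,a)
p=[520,150,260];M=down(0,1);show(p,M);show(p,down(0,-1))
E
```

```text
1 [ 0.7   0.66 -0.63  1.81  0.51  0.83  1.46] 0.000767282727491677 0.00010730134042911428
[ 0.34  0.56 -0.72  1.46  0.38  1.26  1.25] 0.00019834065496670175 1.948677669872232e-05
-1 [ 0.02  0.59  0.35  1.87 -0.3   0.73 -0.96] 0.00035247988729979375 5.0223479037995e-05
[-0.36  0.47  0.39  1.53 -0.19  1.18 -1.42] 0.0002081991841005882 2.1111785119863997e-05
t 20.05 n 14 row [-1.22, -0.77, 0.27, -0.046, 0.079, -0.065] | grip 0.991 F [-0.6 -0.2  0.6]
err now: pos [  74.5 -149.4   81.4] rotdeg 89.43
end q [-0.46  0.28  0.11  1.73 -0.04  1.14  1.24] marg 0.51 path [[445, 299, 179], [440, 269, 209], [448, 234, 235], [468, 200, 253], [498, 168, 261]]
t 20.05 n 20 row [-0.63, 0.96, 0.21, 0.062, 0.036, 0.09] | grip 0.991 F [-0.6 -0.2  0.6]
err now: pos [  74.5 -149.4   81.4] rotdeg 131.92
end q [-0.82  0.29  0.57  1.76 -0.16  1.14 -1.79] marg 0.37 path [[445, 299, 179], [495, 293, 208], [529, 258, 238], [538, 205, 258], [520, 150, 261]]
```

Call:
servo_tool --steps '[-1.22,-0.77,0.27,-0.046,0.079,-0.065,9.1,-1.22,-0.77,0.27,-0.046,0.079,-0.065,9.1,-1.22,-0.77,0.27,-0.046,0.079,-0.065,9.1,-1.22,-0.77,0.27,-0.046,0.079,-0.065,9.1,-1.22,-0.77,0.27,-0.046,0.079,-0.065,9.1,-1.22,-0.77,0.27,-0.046,0.079,-0.065,9.1,-1.22,-0.77,0.27,-0.046,0.079,-0.065,9.1,-1.22,-0.77,0.27,-0.046,0.079,-0.065,9.1,-1.22,-0.77,0.27,-0.046,0.079,-0.065,9.1,-1.22,-0.77,0.27,-0.046,0.079,-0.065,9.1,-1.22,-0.77,0.27,-0.046,0.079,-0.065,9.1,-1.22,-0.77,0.27,-0.046,0.079,-0.065,9.1,-1.22,-0.77,0.27,-0.046,0.079,-0.065,9.1,-1.22,-0.77,0.27,-0.046,0.079,-0.065,9.1]'

```text
clock: 21.22
tcp_pos: [505.2, 164.8, 256.0]
tool_rot: [0.031, 0.016, 0.999, -0.028]
wrist_force: [-0.6, -0.8, -0.0]
grip_width: 0.992
```

```bash
python3 - <<'E'
from plan import *
show([548,-206.5,180],down(4),vmax=3.6)
E
```

```text
t 21.22 n 11 row [-0.32, -3.36, 0.8, -0.005, 0.006, -0.009] | grip 0.992 F [-0.6 -0.8 -0. ]
err now: pos [  42.8 -371.3  -76. ] rotdeg 7.55
end q [ 0.12  0.41  0.2   1.74 -0.09  1.    1.99] marg 0.66 path [[505, 165, 256], [511, 97, 244], [517, 29, 231], [524, -39, 218], [533, -106, 203], [543, -173, 189]]
```

Call:
servo_tool --steps '[-0.32,-3.36,0.8,-0.005,0.006,-0.009,9.1,-0.32,-3.36,0.8,-0.005,0.006,-0.009,9.1,-0.32,-3.36,0.8,-0.005,0.006,-0.009,9.1,-0.32,-3.36,0.8,-0.005,0.006,-0.009,9.1,-0.32,-3.36,0.8,-0.005,0.006,-0.009,9.1,-0.32,-3.36,0.8,-0.005,0.006,-0.009,9.1,-0.32,-3.36,0.8,-0.005,0.006,-0.009,9.1,-0.32,-3.36,0.8,-0.005,0.006,-0.009,9.1,-0.32,-3.36,0.8,-0.005,0.006,-0.009,9.1,-0.32,-3.36,0.8,-0.005,0.006,-0.009,9.1,-0.15,-2,0.4,0,0,0,9.1,0,0,0,0,0,0,9.1]'

```text
clock: 22.22
tcp_pos: [548.1, -216.9, 181.1]
tool_rot: [-0.0, -0.029, 1.0, -0.001]
wrist_force: [-0.3, -0.8, 1.1]
grip_width: 0.995
```

```bash
python3 - <<'E'
from plan import *
show([548,-206.5,115],down(4),vmax=2)
for n in ("side","top"):
    f=grab_frame(n); cv2.imwrite(f"pics/{n}10.png",f[:,:,::-1])
E
```

```text
t 22.22 n 4 row [-0.02, 0.26, 1.65, -0.0, -0.0, -0.003] | grip 0.995 F [-0.3 -0.8  1.1]
err now: pos [ -0.1  10.4 -66.1] rotdeg 0.72
end q [ 0.13  0.49  0.2   1.81 -0.12  0.85  2.02] marg 0.72 path [[548, -217, 181], [548, -214, 165], [548, -212, 148], [548, -209, 132], [548, -207, 115]]
```

View pics/side10.png

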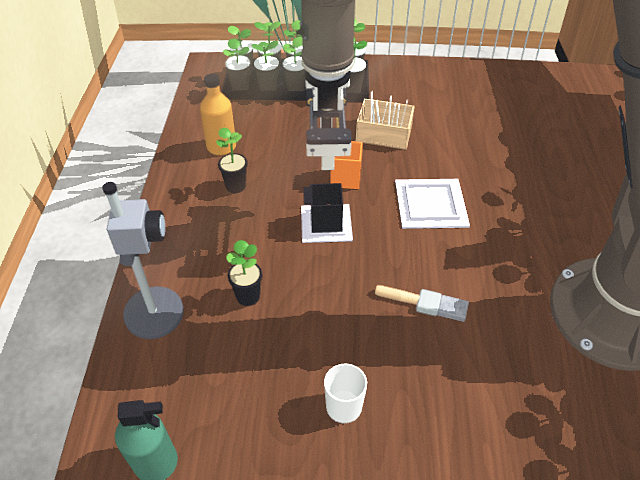

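Call:
servo_tool --steps '[0,0.4,1.65,0,0,-0.003,9.1,0,0.3,1.65,0,0,-0.003,9.1,0,0.26,1.65,0,0,-0.003,9.1,0,0.2,1.2,0,0,-0.003,9.1,0,0,0,0,0,0,9.1]'

```text
clock: 22.73
tcp_pos: [549.7, -191.0, 120.7]
tool_rot: [0.002, -0.041, 0.999, 0.002]
wrist_force: [-0.5, 0.5, 0.3]
grip_width: 0.989
```

```bash
python3 - <<'E'
from plan import *
show([548,-206.5,48],down(4),vmax=1.6)
f=grab_frame("side"); cv2.imwrite(f"pics/side11.png",cv2.resize(f[100:260,240:420],None,fx=3.6,fy=3.6)[:,:,::-1])
E
```

```text
t 22.73 n 5 row [0.06, -0.31, 1.45, 0.001, 0.001, 0.002] | grip 0.989 F [-0.5  0.5  0.3]
err now: pos [ -1.7 -15.5 -72.7] rotdeg 0.79
end q [ 0.15  0.58  0.17  1.86 -0.14  0.72  2.04] marg 0.6 path [[550, -191, 121], [549, -194, 106], [549, -197, 92], [549, -200, 77], [548, -203, 63], [548, -207, 48]]
```

View pics/side11.png

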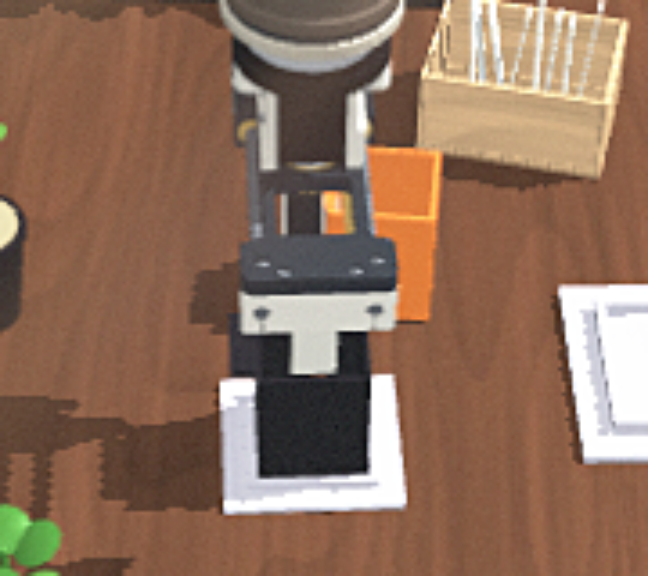

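Call:
servo_tool --steps '[0,-0.9,0,0,0,0.005,9.1,0,-0.6,0,0,0,0.005,9.1,0,0,0,0,0,0,9.1,0,0,0,0,0,0,9.1]'

```text
clock: 23.12
tcp_pos: [553.7, -205.8, 125.5]
tool_rot: [0.005, -0.037, 0.999, 0.002]
wrist_force: [0.5, -0.1, -0.2]
grip_width: 0.993
```

```bash
python3 - <<'E'
from plan import *
show([548,-206.5,48],down(4),vmax=1.6)
E
```

```text
t 23.12 n 5 row [0.12, -0.01, 1.55, 0.001, 0.002, 0.001] | grip 0.993 F [ 0.5 -0.1 -0.2]
err now: pos [ -5.7  -0.7 -77.5] rotdeg 0.66
end q [ 0.15  0.58  0.17  1.86 -0.14  0.71  2.04] marg 0.59 path [[554, -206, 125], [553, -206, 110], [552, -206, 94], [550, -206, 79], [549, -206, 63], [548, -207, 48]]
```

Call:
servo_tool --steps '[0.3,0,1.3,0.001,0.002,0.001,9.1,0.15,0,1.3,0.001,0.002,0.001,9.1,0,0,0,0,0,0,9.1]'

```text
clock: 23.37
tcp_pos: [551.2, -207.8, 101.6]
tool_rot: [0.006, -0.035, 0.999, -0.0]
wrist_force: [-0.3, 0.6, 0.0]
grip_width: 0.99
```

```bash
python3 - <<'E'
from plan import *
show([548,-206.5,48],down(4),vmax=1.6)
E
```

```text
t 23.37 n 4 row [0.09, 0.04, 1.34, -0.0, 0.003, 0.0] | grip 0.99 F [-0.3  0.6  0. ]
err now: pos [ -3.2   1.3 -53.6] rotdeg 0.65
end q [ 0.15  0.58  0.17  1.86 -0.14  0.72  2.04] marg 0.6 path [[551, -208, 102], [550, -207, 88], [550, -207, 75], [549, -207, 61], [548, -206, 48]]
```

Call:
servo_tool --steps '[0.1,0.05,1.34,0,0.003,0,9.1,0.1,0.05,1.34,0,0.003,0,9.1,0.1,0.03,1.34,0,0.003,0,9.1,0.05,0,1,0,0.003,0,9.1,0,0,0,0,0,0,9.1]'

```text
clock: 23.78
tcp_pos: [550.0, -208.1, 52.0]
tool_rot: [0.002, -0.034, 0.999, -0.001]
wrist_force: [-0.1, 0.1, 0.4]
grip_width: 0.995
```

```bash
python3 - <<'E'
from plan import *
show([548,-206.5,48],down(4),vmax=1.6)
f=grab_frame("side"); cv2.imwrite(f"pics/side12.png",cv2.resize(f[100:260,240:420],None,fx=3.6,fy=3.6)[:,:,::-1])
f=grab_frame("top"); cv2.imwrite(f"pics/top12.png",cv2.resize(f[180:300,340:520],None,fx=4,fy=4)[:,:,::-1])
E
```

```text
t 23.78 n 1 row [0.19, 0.17, 0.4, -0.002, 0.003, -0.001] | grip 0.995 F [-0.1  0.1  0.4]
err now: pos [-2.   1.6 -4. ] rotdeg 0.22
end q [ 0.15  0.58  0.17  1.86 -0.14  0.71  2.04] marg 0.59 path [[550, -208, 52], [548, -207, 48]]
```

View pics/side12.png

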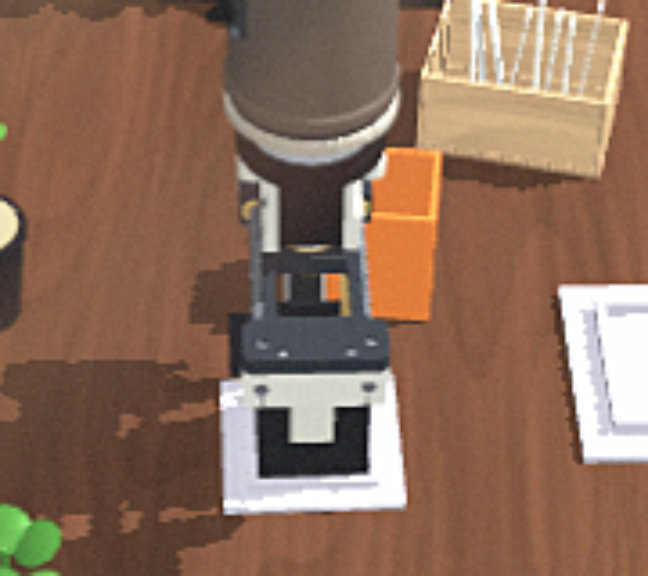

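View pics/top12.png

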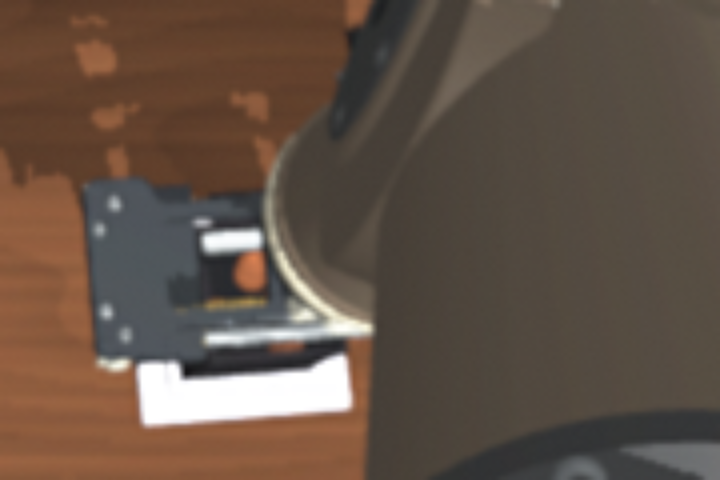

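Call:
servo_tool --steps '[0.19,0.15,0.3,0,0.003,0,9.1,0,0,0,0,0,0,5,0,0,0,0,0,0,5,0,0,0,0,0,0,5,0,0,0,0,0,0,5,0,0,0,0,0,0,5,0,0,0,0,0,0,5,0,0,0,0,0,0,5]' --force 20

```text
clock: 24.55
tcp_pos: [550.2, -205.0, 53.5]
tool_rot: [0.003, -0.035, 0.999, -0.0]
wrist_force: [0.2, -0.7, -1.3]
grip_width: 0.673
```

```bash
python3 - <<'E'
from plan import *
p,M,s=cur(); print(p,np.degrees(np.arctan2(-M[0,1],M[1,1])),M[:,2])
show(p+[0,0,25],down(4),vmax=.9)
E
```

```text
[ 550.213 -205.045   53.491] 4.01366717337233 [ 0.005 -0.001 -1.   ]
t 24.55 n 3 row [-0.0, -0.0, -0.83, -0.0, 0.002, 0.0] | grip 0.673 F [ 0.2 -0.7 -1.3]
err now: pos [ 0.  0. 25.] rotdeg 0.31
end q [ 0.13  0.54  0.19  1.84 -0.13  0.78  2.03] marg 0.62 path [[550, -205, 53], [550, -205, 62], [550, -205, 70], [550, -205, 78]]
```

Call:
servo_tool --steps '[0,0,-0.5,0,0.002,0,5,0,0,-0.9,0,0.001,0,5,0,0,-1,0,0,0,5,0,0,-1.2,0,0,0,5,0,0,-1.5,0,0,0,5,0,0,-1.5,0,0,0,5,0,0,-1.5,0,0,0,5,0,0,-1.5,0,0,0,5,0,0,0,0,0,0,5]'

```text
clock: 25.3
tcp_pos: [549.6, -207.4, 159.8]
tool_rot: [0.002, -0.034, 0.999, -0.002]
wrist_force: [0.1, -0.4, -1.6]
grip_width: 0.674
```

```bash
python3 - <<'E'
from plan import *
p,M,s=cur(); print(p,np.degrees(np.arctan2(-M[0,1],M[1,1])),M[:,2])
show([600,-100,243],down(5),vmax=2)
for n in ("side","top"):
    f=grab_frame(n); cv2.imwrite(f"pics/{n}13.png",f[:,:,::-1])
E
```

```text
[ 549.561 -207.436  159.821] 3.8509751103867194 [ 0.003 -0.004 -1.   ]
t 25.3 n 8 row [-0.73, 1.29, -1.04, -0.0, 0.0, -0.003] | grip 0.674 F [ 0.1 -0.4 -1.6]
err now: pos [ 50.4 107.4  83.2] rotdeg 1.18
end q [-0.06  0.39  0.19  1.61 -0.08  1.14  1.81] marg 0.76 path [[550, -207, 160], [562, -181, 181], [575, -154, 201], [587, -127, 222], [600, -100, 243]]
```

View pics/side13.png

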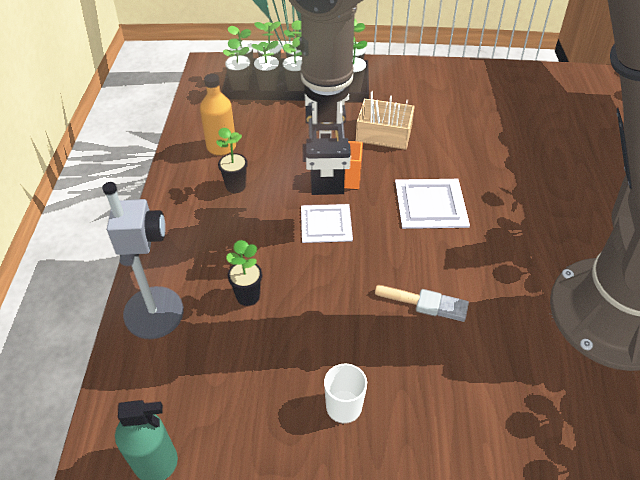

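Call:
servo_tool --steps '[-0.4,0.7,-0.6,0,0,-0.003,5,-0.73,1.29,-1.04,0,0,-0.003,5,-0.73,1.29,-1.04,0,0,-0.003,5,-0.73,1.29,-1.04,0,0,-0.003,5,-0.73,1.29,-1.04,0,0,-0.003,5,-0.73,1.29,-1.04,0,0,-0.003,5,-0.73,1.29,-1.04,0,0,-0.003,5,-0.73,1.29,-1.04,0,0,-0.003,5,0,0,0,0,0,0,5]'

```text
clock: 26.15
tcp_pos: [593.8, -95.7, 231.3]
tool_rot: [-0.008, -0.046, 0.999, 0.001]
wrist_force: [0.3, 0.8, -2.0]
grip_width: 0.674
```

```bash
python3 - <<'E'
from plan import *
p,M,s=cur(); print(p,np.degrees(np.arctan2(-M[0,1],M[1,1])),M[:,2])
show([640,5,245],down(5.4),vmax=1.6)
E
```

```text
[593.756 -95.701 231.308] 5.283187590377465 [-0.016  0.001 -1.   ]
t 26.15 n 7 row [-0.79, 1.37, -0.2, 0.0, -0.002, -0.0] | grip 0.674 F [ 0.3  0.8 -2. ]
err now: pos [ 46.2 100.7  13.7] rotdeg 0.93
end q [-0.2   0.45  0.17  1.51 -0.08  1.19  1.64] marg 0.81 path [[594, -96, 231], [600, -81, 233], [607, -67, 235], [614, -53, 237], [620, -38, 239], [627, -24, 241], [634, -10, 243], [640, 5, 245]]
```

Call:
servo_tool --steps '[-0.5,0.8,-0.2,0,-0.002,0,5,-0.79,1.37,-0.2,0,-0.002,0,5,-0.79,1.37,-0.2,0,-0.002,0,5,-0.79,1.37,-0.2,0,-0.002,0,5,-0.79,1.37,-0.2,0,-0.002,0,5,-0.79,1.37,-0.2,0,-0.002,0,5,-0.5,1,-0.1,0,-0.002,0,5,0,0,0,0,0,0,5,0,0,0,0,0,0,5]'

```text
clock: 26.9
tcp_pos: [634.1, 0.9, 237.1]
tool_rot: [-0.007, -0.045, 0.999, 0.001]
wrist_force: [0.2, -0.5, -2.0]
grip_width: 0.672
```

```bash
python3 - <<'E'
from plan import *
p,M,s=cur(); print(p,np.degrees(np.arctan2(-M[0,1],M[1,1])),M[:,2])
for n in ("side","top"):
    f=grab_frame(n); cv2.imwrite(f"pics/{n}14.png",f[:,:,::-1])
    for q in ("pot","pot_mouth","pot_window","pot_mid","seedling_a","cam_lens","carrier","cup"):
        for r in place_of(n,q)[:2]: 
            w=cam2w(n,r["at"]); print(n,q,round(r["p"],2),w,w2px(n,w)[0].round(0))
E
```

```text
[634.063   0.898 237.14 ] 5.1600431934323066 [-0.014  0.001 -1.   ]
side pot 0.87 [ 508.769 -336.637    3.106] [346. 178.]
side pot 0.59 [631.736  -0.924 184.394] [271. 236.]
side pot_window 0.85 [ 542.704 -344.276   40.247] [330. 163.]
side pot_window 0.71 [659.986   6.02  229.565] [251. 220.]
side pot_mid 0.79 [ 507.323 -340.11    40.99 ] [347. 164.]
side pot_mid 0.7 [631.735  -0.191 232.129] [269. 217.]
side seedling_a 0.67 [688.245 -14.343   2.732] [247. 295.]
side cam_lens 0.65 [793.437  32.635 233.242] [163. 229.]
side carrier 0.93 [ 329.25  -271.803   -0.025] [430. 202.]
side cup 0.98 [505.954 201.286  -3.039] [343. 407.]
top pot 0.63 [ 507.867 -338.378    1.111] [468. 278.]
top pot_mouth 0.61 [ 509.205 -341.101   75.894] [484. 274.]
top pot_window 0.68 [ 540.401 -341.938   40.619] [476. 259.]
top pot_mid 0.84 [ 509.171 -341.394   44.526] [478. 275.]
top carrier 0.74 [ 550.692 -199.896   -2.653] [396. 256.]
top carrier 0.7 [ 326.764 -272.682   -5.786] [438. 374.]
```

View pics/side14.png

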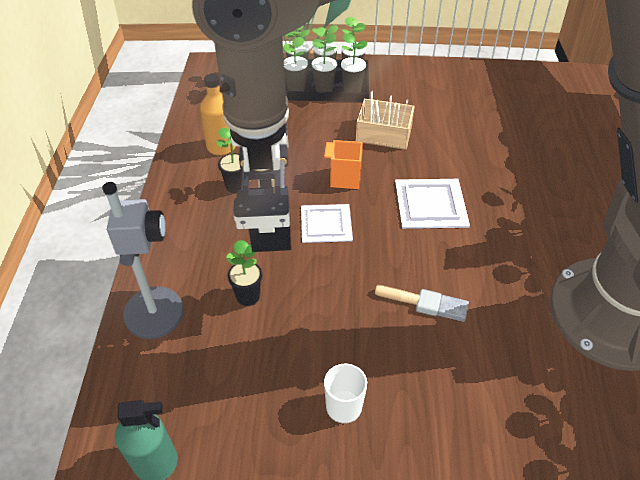

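View pics/top14.png

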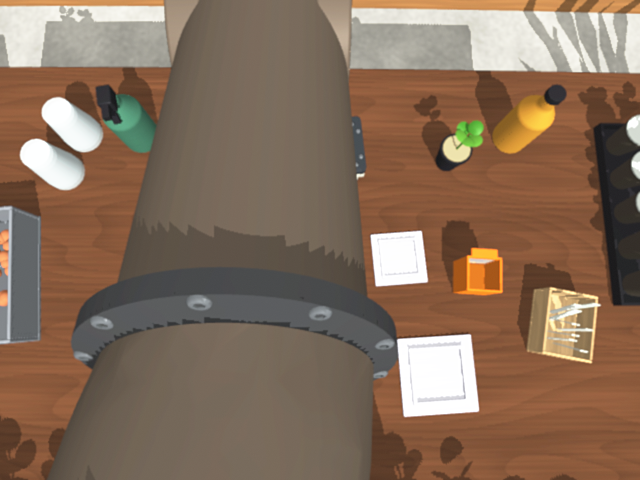

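```bash
python3 - <<'E'
from plan import *
show([646.1,15.2,242.7],down(5.3),vmax=.8)
E
```

```text
t 27.8 n 3 row [-0.44, 0.44, -0.17, 0.001, -0.004, -0.001] | grip 0.668 F [-0.2 -0.5 -1.3]
err now: pos [11.9 14.5  5. ] rotdeg 0.75
end q [-0.22  0.46  0.17  1.5  -0.08  1.19  1.63] marg 0.81 path [[634, 1, 238], [638, 6, 239], [642, 10, 241], [646, 15, 243]]
```

Call:
servo_tool --steps '[-0.44,0.44,-0.17,0.001,-0.004,-0.001,5,-0.44,0.44,-0.17,0.001,-0.004,-0.001,5,-0.44,0.44,-0.17,0.001,-0.004,-0.001,5,0,0,0,0,0,0,5,0,0,0,0,0,0,5]'

```text
clock: 28.22
tcp_pos: [647.8, 17.4, 243.3]
tool_rot: [0.001, -0.047, 0.999, -0.0]
wrist_force: [-0.8, -0.9, -2.0]
grip_width: 0.674
```

```bash
python3 - <<'E'
from plan import *
p,M,s=cur(); print(M[:,2],np.degrees(np.arctan2(-M[0,1],M[1,1])))
show([646.1,15.2,242.7],down(5.3),n=2)
E
```

```text
[ 0.001 -0.    -1.   ] 5.357643972468004
t 28.22 n 2 row [0.1, -0.1, 0.03, -0.0, 0.001, 0.001] | grip 0.674 F [-0.8 -0.9 -2. ]
err now: pos [-1.7 -2.2 -0.6] rotdeg 0.1
end q [-0.22  0.46  0.17  1.5  -0.08  1.19  1.63] marg 0.81 path [[648, 17, 243], [647, 16, 243], [646, 15, 243]]
```

Call:
servo_tool --steps '[0.15,-0.2,0.05,0,0,0,5,0,0,0,0,0,0,5,0,0,0,0,0,0,5,0,0,0,0,0,0,5]'

```text
clock: 28.55
tcp_pos: [646.2, 15.1, 242.6]
tool_rot: [0.0, -0.047, 0.999, -0.0]
wrist_force: [-0.4, -0.9, -1.8]
grip_width: 0.676
```

```bash
python3 - <<'E'
from plan import *
p,M,s=cur(); print(M[:,2],np.degrees(np.arctan2(-M[0,1],M[1,1])))
show([646.1,15.2,242.7],down(5.3),n=2)
f=grab_frame("side"); g=cv2.resize(f[170:330,90:310],None,fx=3.6,fy=3.6,interpolation=cv2.INTER_CUBIC)
# overlay predicted pot corners & lens axis
o=p+M@np.array([0,0,0]); 
ax=-M[:,0]; cy=M[:,1]; base=np.array([p[0],p[1],p[2]-49.5])-2*ax
pts=[]
for z in (0,80):
    for a,b in((31,31),(31,-31),(-31,-31),(-31,31)): pts.append(base+a*ax+b*cy*1+[0,0,z])
px=w2px("side",np.array(pts))
lens=np.array([794.5,29,235.2]); d=np.array([np.cos(np.radians(5.3)),np.sin(np.radians(5.3)),0])
lx=w2px("side",np.array([lens,lens-120*d]))
for q in px: cv2.circle(g,tuple(int(v) for v in ((q-[90,170])*3.6)),3,(255,0,0),-1)
for q in lx: cv2.circle(g,tuple(int(v) for v in ((q-[90,170])*3.6)),3,(0,0,255),-1)
cv2.imwrite("pics/side15.png",g[:,:,::-1]); print("window",base+31*ax+[0,0,42],"dist",(lens-(base+31*ax+[0,0,42])))
for q in ("pot","pot_window","pot_mid","cam_lens","seedling_a"):
    for r in place_of("side",q)[:2]: print(q,round(r["p"],2),cam2w("side",r["at"]))
E
```

```text
[ 0.001 -0.    -1.   ] 5.3801460351453345
t 28.55 n 2 row [0.01, 0.01, -0.0, -0.0, 0.0, 0.001] | grip 0.676 F [-0.4 -0.9 -1.8]
err now: pos [-0.1  0.1  0.1] rotdeg 0.1
end q [-0.22  0.46  0.17  1.5  -0.08  1.19  1.63] marg 0.81 path [[646, 15, 243], [646, 15, 243], [646, 15, 243]]
window [675.117  17.823 235.14 ] dist [119.383  11.177   0.06 ]
pot 0.9 [ 510.735 -334.521    4.962]
pot 0.59 [646.102  13.14  192.885]
pot_window 0.58 [673.741  21.749 232.558]
pot_window 0.55 [ 543.181 -342.092   40.887]
pot_mid 0.93 [640.058  13.139 231.44 ]
pot_mid 0.8 [ 509.422 -341.624   39.782]
cam_lens 0.64 [793.994  31.762 239.64 ]
seedling_a 0.74 [687.042 -14.247   2.442]
seedling_a 0.46 [508.432 199.643  84.252]
```

View pics/side15.png

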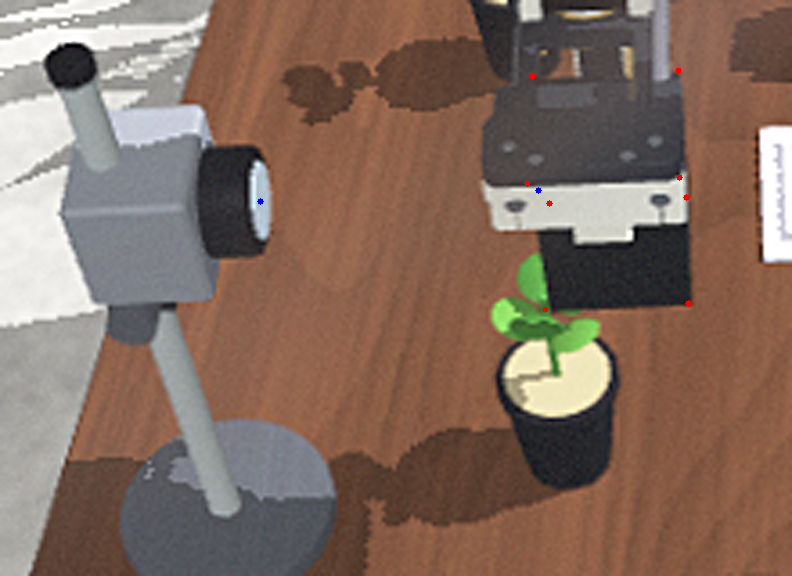

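Call:
servo_tool --steps '[0,0,0,0,0,0,5,0,0,0,0,0,0,5,0,0,0,0,0,0,5]'

```text
clock: 29.1
tcp_pos: [646.4, 15.4, 242.7]
tool_rot: [0.001, -0.047, 0.999, -0.0]
wrist_force: [0.0, -0.3, -1.8]
grip_width: 0.679
```

```bash
python3 - <<'E'
from plan import *
p,M,s=cur(); print(p,s["dq"],M[:,2],s["grip_width"])
e=np.linalg.norm(p-[646.1,15.2,242.7]); print(e)
if e<2.5 and abs(s["dq"]).max()<.02: print(bot.hand_in())
E
```

```text
[646.41   15.4   242.667] [-0.     0.001  0.001 -0.002  0.001 -0.     0.   ] [ 0.001 -0.    -1.   ] 0.6785216432789909
0.37069172658057414
the job is handed in; nothing more can be done
None
```

I poured the pebbles into the black pot while it stood in the small carrier, then set the empty cup upright on the bench at about (505, 200) mm and let go of it. I lifted the pot out and handed in, at about 29 s, while holding it in front of the camera.

**Pot pose:** The window centre works out to about (675, 18, 235) mm. That puts it 120 mm in front of the lens, level and centred to within about 2–3 mm of measuring error. The window faces the lens squarely to within about 1°, and the pot is upright to within about 0.3°. The arm was still, the grip was firm, and the arm ended 0.4 mm from its target.

**Pictures:**
- **Pebbles:** After the pour, the pictures showed the cup empty, the pebbles in the pot and none on the bench. I did not count all six in the pot.
- **Seedling:** It was still at its first position, to within about 2 mm.

**Disagreements and limits:**
- **Lens height:** The networks' readings scattered from 231 to 240 mm. I used 235.2 mm, weighing my own two-camera fix (236 mm) against their average.
- **Pot distance:** The pot's lower edge in the last side picture lay about 1 mm nearer the robot than predicted.
- **Top camera:** The arm blocked its view at the end, so the final check is from the side camera only.

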